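# Check in a bread crate tag at the bakery counter

### The job

Check in a crate on the counter console: press the round key, then the square key, then the long bar key, one at a time and letting each come back up. Then pick up the oblong tag by its fin and hold its flat underside flush against the reader's sloped contact pad, centred on it with its long side running up the slope, pressing the sprung pad partly in but not to its stop. Finish while still gripping the tag and holding it pressed there; leave the other tags, the bread and the other things on the counter where they are.

Things in the scene. Friction and masses are not known exactly. Their poses are not given: they have to be found in the camera images.
- key_round_top (a point): centre of the top of the round white key (28 mm across), the middle one of three in a row on the low grey console (90 x 205 mm, 38 mm high). All key tops stand 46 mm above the counter, 8 mm proud of the console. x, y follow the console (y along the row), z up.
- key_square_top (a point): centre of the top of the square white key (27 x 27 mm), 60 mm from the round key towards the console's -y end (the right, seen from the robot)
- key_long_top (a point): centre of the top of the long white bar key (54 mm along the console's x, 17 mm along y), 60 mm from the round key towards the console's +y end (the left, seen from the robot)
- key_round (a joint): travel of the round key in m, 0 up to 0.006 fully down; springs back; about 1.5 N to start and 5 N fully down. Counts as pressed beyond 0.004, as up below 0.002.
- key_square (a joint): the same for the square key
- key_long (a joint): the same for the long bar key
- tag_oblong: the tag to use: loose plain aluminium tag lying flat: plate 96 mm along x by 60 mm along y, 6 mm thick, with one upright black grip fin centred on top (36 mm long along x, 14 mm thick along y, top of fin 39 mm above the underside; pinch it across y). Origin at the centre of the underside, z up through the fin. About 60 to 120 g.
- tag_square: not to be used: loose plain aluminium tag lying flat: plate 66 x 66 mm, 6 mm thick, with one upright black grip fin centred on top (36 mm long along x, 14 mm thick along y, top of fin 39 mm above the underside; pinch it across y). Origin at the centre of the underside, z up through the fin. About 60 to 120 g.
- tag_round: not to be used: loose plain aluminium tag lying flat: plate 76 mm across, round, 6 mm thick, with one upright black grip fin centred on top (36 mm long along x, 14 mm thick along y, top of fin 39 mm above the underside; pinch it across y). Origin at the centre of the underside, z up through the fin. About 60 to 120 g.
- reader: the tag reader: black foot 150 x 140 mm fixed to the counter, two cheeks up to 93 mm high, 65 mm to each side, with a stiff tilting grey head between them (140 x 116 x 28 mm, stays put when pressed). Origin at the centre of the foot's underside, x away from the robot up the slope at its own yaw. The head turns about y, 78 mm up, and was left at some slope between about 11 and 26 degrees, its lower edge towards the robot.
- pad_face (a point): centre of the flat aluminium contact pad (116 mm along x by 80 mm along y) on the reader's head: z is the outward normal of the sloped face, x runs up the slope, y is level. It lies 32 mm out along the normal from the head's axis when not pressed, its rim 12 mm clear of the head.
- pad (a joint): how far the sprung pad is pushed in along its normal in m, 0 out to 0.012 at its stop; about 2 N to start, 6.3 N at the stop
- boule: bystander: round loaf, 160 mm across, 75 mm high, origin under its centre
- roll: bystander: bread roll, 68 mm across, 42 mm high, origin under its centre
- jar: bystander: jar, 68 mm across, 95 mm high, origin under its centre
- mug: bystander: white mug, 80 mm across, 90 mm high, origin under its centre
- tongs: bystander: steel tongs lying flat, 230 mm long along x, 12 mm high, origin under the middle
Things that resemble listed ones, but are neither listed nor needed, are in the scene too. What is shaped like the tag_oblong but pink or red is not meant.

How it is judged:
By the outcome, as a careful person would: the job done as asked, in the order asked, and still so for the second after the job is handed in, while the arm keeps its last pose, push and grip.
It also fails if it takes over 64 s, if anything falls off the work surface, if the arm or the gripper's body presses on something with over 40 N, if the wrist force passes 120 N, or if a joint passes its speed limit or range.

### The arm

A 6-joint arm with a two-finger parallel gripper is mounted at the origin on the work surface. World frame = base frame: x ahead of the robot, y to its left, z up, the work surface at z = 0. Lengths are in mm, angles in rad, forces in N, time in s.
With the tool pointing down it reaches from about 275 to 750 mm from the base axis. Payload 10.2 kg.
Tool frame: the origin (TCP) lies between the finger pads; the fingertips stand 11 mm ahead of it and the grasp point (between the pads) lies 8 mm behind it (ctrl.nose_length is the distance from the TCP to the fingertips, in mm); x points along the fingers, y is the direction in which the jaws open and shut, and the axes are right-handed (so a half turn about x gives the same grasp; the last joint's range is limited). The gripper opens to 85 mm and grips with 20 to 120 N. Pads are 22 mm wide; open, the fingers measure 114 mm over their backs; the gripper's body (76 mm by 85 mm) begins 54 mm behind the grasp point. The pads swing forward as they close: fully open they stand 13 mm farther back than shut.
Start: joints at [-0.223, 0.313, 1.498, -0, 1.331, -0.223], TCP at [525.006, -0.013, 213.894] pointing down, gripper open.
Joint ranges: [-2.94, 2.94], [-0.97, 2.17], [0.19, 2.56], [-1.23, 4.37], [0.02, 3.11], [-2.88, 2.88]. Speed limits (rad/s): [2.39, 2.39, 3.01, 3.14, 3.14, 3.14].

### API

Orientations are given as a unit quaternion [w, x, y, z].
In Python, from rig import ctrl, capture, ticket gives the robot as it stands.
- The arm moves only by the tool step_arm, never from a script. Its argument "commands" is a list of rows, each a list of 2 entries, a list of its own where there are three numbers: the shift along the world's x, y, z normalised to -1 to 1, where 1 is 0.04 m, then the turn about the world's z normalised to -1 to 1, where 1 is 180 degrees. A call has 1 to 5 rows; each row shifts and turns the commanded pose from where the row before left it; what a row does not reach is not made up. A row lasts 1/10 s, in which the tool goes at most 50 mm and 8.59 degrees, less where a joint would pass 70% of its speed; a pose out of reach is approached as far as the arm can. A call with a number of a shift or a turn outside -1 to 1 is refused whole. A call with a gripper value outside its range is refused whole. "gripper" is the closure, from -1 (fully open) to 1 (shut), so that 0 is half open, set as the call begins (left out, the last holds). The fingers move at their own pace and stop on an object; "force" is the grip in N (left out, the last holds). Time passes only in rows, so rows that do not move let the fingers close. It gives the time, the measured TCP pose, the force and the opening at its end, in the units of the state.
- ctrl.sense(): the state, without advancing time (a new reading comes with each control period).
- capture(name): name is "scene" or "side" or "wrist"; returns a dict with "image" (480x640x3 uint8, blue, green, red), "fov_y" (degrees; the focal length in pixels is half the picture's height over the tangent of half this angle, whatever the lens; pixels are square), "cx", "cy" (the principal point, pixels), "origin" and "orientation" of the camera in the world. Camera axes: x right, y down, z forward; pixel columns grow to the right and rows downward; lengths in mm; the calibration is good to about 2 mm. The wrist camera is an equidistant fisheye: a pixel r from the principal point sees the ray r / f radians off the axis. A picture is of the moment at which its call begins. There is no depth.
- ticket.finish_job(): hands the job in, once; it reports no verdict.
The state is a dict: "time_s": time; "joints": joint angles; "dq": joint speeds; "tau": joint torques, N m; "eef_pos": TCP position; "ee_rot": TCP orientation; "force": force on the tool from outside, world axes, zero at the start; "wrist_torque": the same for the moment, N m; "grip_width": opening from 0.0 (shut) to 1.0 (fully open).
Only numpy, scipy, OpenCV 4.12 (cv2) and the standard library are available. Lean on these libraries where they do the work, as an engineer would, in place of code of your own. Each camera call takes 0.05 s, during which the arm holds its last target.

## Working session

There is one attempt and no reset: what is moved stays moved. The work goes in short steps, Python scripts to look and compute and a tool call to move; the robot and the scene stay as the last step left them, time stands still between calls to the robot, and variables do not carry over. Pictures are saved under pics/ and viewed, and the job is handed in when it is done.

Besides the shell and the picture viewer there is one more tool, called after ">>>" in YAML: its name, and indented under it one key for each argument. step_arm: Moves the arm, as the interface text tells. Its arguments: {"type":"object","properties":{"commands":{"type":"array","items":{"type":"array"}},"gripper":{"type":"number"},"force":{"type":"number"}},"required":["commands"]}

```bash
ls; mkdir -p pics; python3 - <<'E'
from rig import ctrl, capture, ticket
import cv2
print(ctrl.sense(), ctrl.nose_length)
for n in ("scene","side","wrist"):
    c=capture(n); cv2.imwrite(f"pics/{n}0.png",c["image"]); print(n,{k:v for k,v in c.items() if k!="image"})
E
```

```text
pics
{'time_s': 0.0, 'joints': array([-2.23395015e-01,  3.13443925e-01,  1.49843402e+00,  3.10457251e-05,
        1.33099087e+00, -2.23417316e-01]), 'dq': array([-0.00019932,  0.00141374,  0.00131754,  0.00167425, -0.00180773,
        0.00043613]), 'tau': array([-5.78409599e-04, -4.12261176e+01, -2.59742296e+01, -3.58453699e-04,
        4.11797926e-03, -1.23038126e-05]), 'eef_pos': array([5.24726450e+02, 6.10315185e-02, 2.13339349e+02]), 'ee_rot': array([ 0.49961615,  0.49976476,  0.5003911 , -0.50022758]), 'force': array([ 0.14542939, -0.6701417 ,  0.09119899]), 'wrist_torque': array([ 0.00259244,  0.00979067, -0.00777749]), 'grip_width': 0.9992029859493993} 11.0
scene {'fov_y': 50.338587064058, 'cx': 321.7128840961998, 'cy': 241.32477449973985, 'origin': array([1254.14521741,  -52.83857181, 1228.28676262]), 'orientation': array([-0.20442712,  0.70580163,  0.65295231, -0.18359437])}
side {'fov_y': 49.61150851618922, 'cx': 324.2963890930858, 'cy': 242.4486478412049, 'origin': array([ -65.57593064, -775.17356273, 1174.07948378]), 'orientation': array([-0.34378376,  0.87898195, -0.30969676,  0.11528823])}
wrist {'fov_y': 65.70646984690485, 'cx': 322.0687987429867, 'cy': 231.60865624727583, 'origin': array([523.74181058,  69.89052787, 372.95253094]), 'orientation': array([ 1.40368421e-01,  9.90099337e-01, -6.65920043e-05, -6.55083774e-05])}
```

View pics/scene0.png

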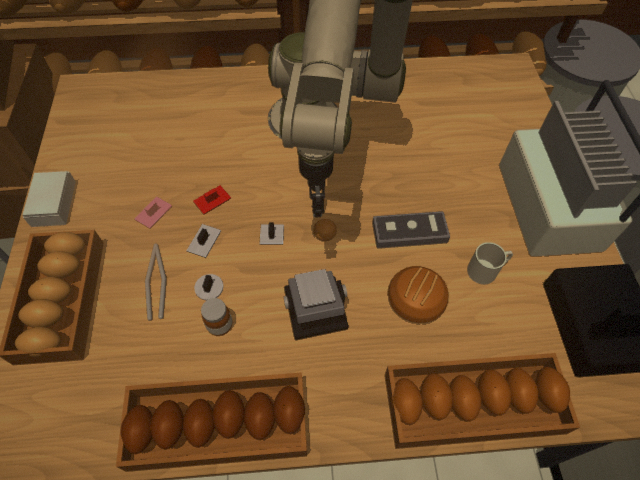

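View pics/side0.png

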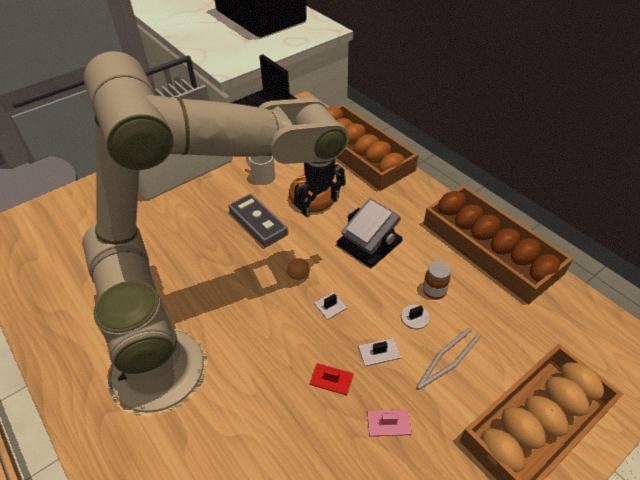

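View pics/wrist0.png

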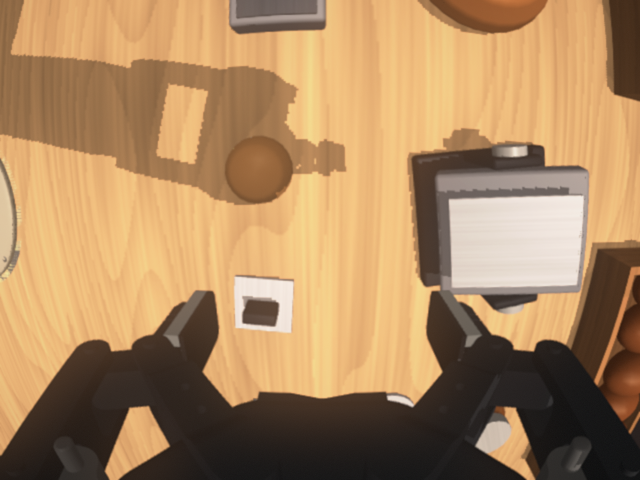

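```bash
cat > h.py <<'E'
import numpy as np, cv2
from scipy.spatial.transform import Rotation as R
from rig import ctrl, capture, ticket
def rot(q): return R.from_quat([q[1],q[2],q[3],q[0]])
def ray(c,uv,fish=False):
    uv=np.atleast_2d(np.asarray(uv,float)); f=240/np.tan(np.radians(c["fov_y"]/2))
    d=(uv-[c["cx"],c["cy"]])/f
    if fish:
        r=np.linalg.norm(d,axis=1,keepdims=True)+1e-12
        v=np.hstack([d/r*np.sin(r),np.cos(r)])
    else: v=np.hstack([d,np.ones((len(d),1))])
    v/=np.linalg.norm(v,axis=1,keepdims=True)
    return rot(c["orientation"]).apply(v)
def onz(c,uv,z,fish=False):
    v=ray(c,uv,fish); o=np.asarray(c["origin"]); return o+v*((z-o[2])/v[:,2])[:,None]
def proj(c,p,fish=False):
    v=rot(c["orientation"]).inv().apply(np.atleast_2d(p)-c["origin"]); f=240/np.tan(np.radians(c["fov_y"]/2))
    if fish:
        n=np.linalg.norm(v[:,:2],axis=1,keepdims=True)+1e-12; th=np.arctan2(n[:,0],v[:,2])[:,None]; return v[:,:2]/n*th*f+[c["cx"],c["cy"]]
    return v[:,:2]/v[:,2:]*f+[c["cx"],c["cy"]]
def tri(c1,u1,f1,c2,u2,f2):
    a,b=ray(c1,u1,f1)[0],ray(c2,u2,f2)[0]; A=[];y=[]
    for d,o in((a,c1["origin"]),(b,c2["origin"])):
        M=np.eye(3)-np.outer(d,d);A.append(M);y.append(M@o)
    p,res,*_=np.linalg.lstsq(np.vstack(A),np.hstack(y),rcond=None); return p,np.sqrt(res)
def crop(c,x0,y0,x1,y1,k,name):
    cv2.imwrite("pics/"+name,cv2.resize(c["image"][y0:y1,x0:x1],None,fx=k,fy=k,interpolation=cv2.INTER_CUBIC))
def blobs(mask,amin=30):
    cs,_=cv2.findContours(mask.astype(np.uint8),cv2.RETR_EXTERNAL,cv2.CHAIN_APPROX_NONE)
    return [k for k in cs if cv2.contourArea(k)>amin]
E
python3 - <<'E'
from h import *
s=capture("scene"); d=capture("side")
a=s["image"][170:320,130:330]; b=d["image"][270:450,290:460]
a=cv2.resize(a,(800,600),interpolation=cv2.INTER_CUBIC)[:, :]; b=cv2.resize(b,None,fx=3.3,fy=3.3,interpolation=cv2.INTER_CUBIC)
cv2.imwrite("pics/tagA.png",a); cv2.imwrite("pics/tagB.png",b)
for c,n in((s,"scene"),(d,"side")):
    hsv=cv2.cvtColor(c["image"],cv2.COLOR_BGR2HSV)
    m=(hsv[...,1]<45)&(hsv[...,2]>120)
    for k in blobs(m,40):
        (x,y),w,ang=cv2.minAreaRect(k)
        p=onz(c,(x,y),6)[0]
        if -700<p[1]<400 and 250<p[0]<850: print(n,round(x),round(y),np.round(w),np.round(p))
for n,c,u in(("keysS",s,[(390,227),(414,226),(433,224)]),):
    print(np.round(onz(c,u,46)))
print(np.round(onz(s,[(272,234)],6)),np.round(onz(s,[(317,290)],80)),np.round(onz(d,[(371,224)],90)))
E
```

```text
side 379 352 [21. 37.] [ 465. -315.    6.]
side 415 316 [22. 26.] [ 615. -295.    6.]
side 330 305 [21. 24.] [ 459. -123.    6.]
side 368 220 [26. 42.] [762.  58.   6.]
[[489. 208.  46.]
 [491. 275.  46.]
 [488. 329.  46.]]
[[ 462. -121.    6.]] [[685. -10.  80.]] [[697. -20.  90.]]
```

```bash
cat /dev/null; python3 - <<'E'
from h import *
s=capture("scene"); crop(s,270,190,470,340,4,"console0.png")
E
```

```text
(no output)
```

View pics/tagA.png

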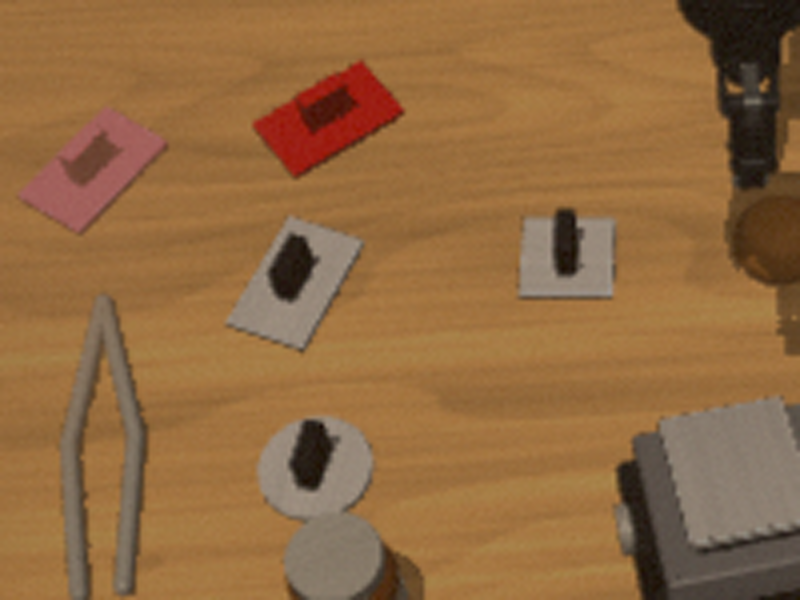

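View pics/tagB.png

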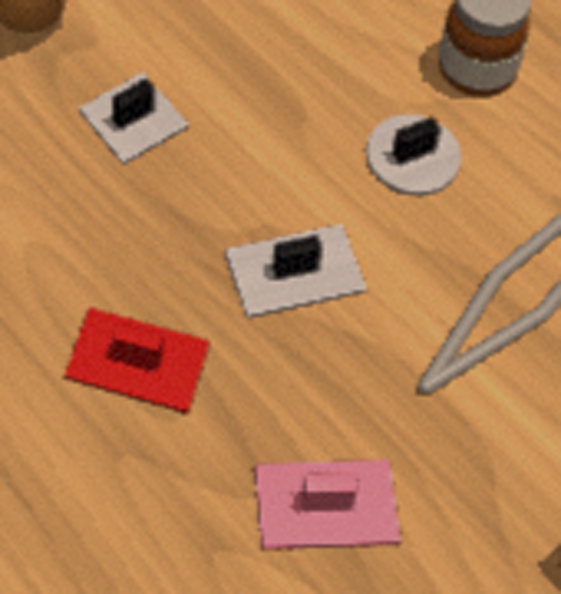

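View pics/console0.png

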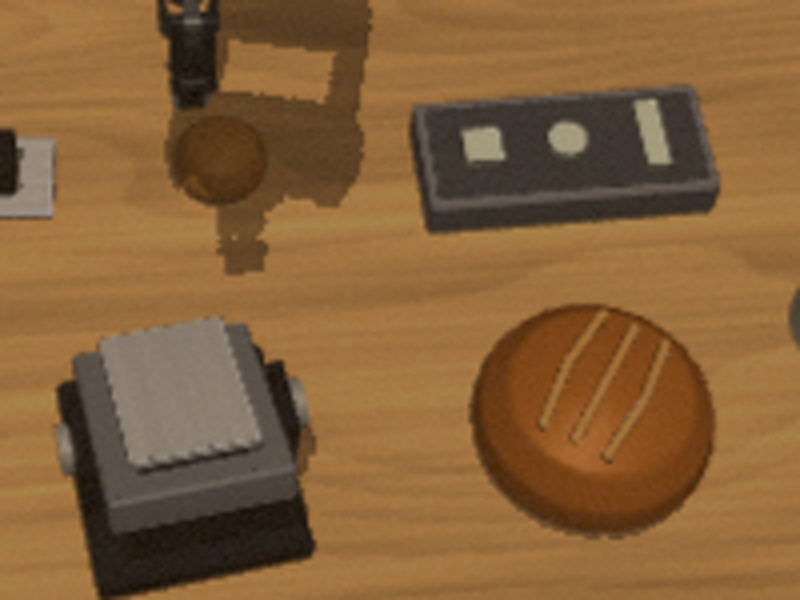

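Candidates for the tag, as scene pixels: plain oblong (205,240), pink oblong (153,212), red oblong (212,199), plain square (272,234) and plain round (208,287). The crops show that the aluminium oblong at scene (205,240) / side (379,352) fits the description. I'll do the console first: move over it with the gripper shut.

>>> step_arm:
  commands:
    - [[-0.15,1,0],0]
    - [[-0.15,1,0],0]
    - [[-0.15,1,0],0]
    - [[-0.15,1,0],0]
    - [[-0.15,1,0],0]
  gripper: 1

```text
time_s: 0.8
eef_pos: [494.5, 201.6, 213.9]
ee_rot: [0.5, 0.5, 0.5, -0.5]
force: [0.9, -0.2, -0.0]
grip_width: 0.144
```

```bash
python3 - <<'E'
from h import *
s=capture("wrist"); cv2.imwrite("pics/w1.png",s["image"]); x=ctrl.sense(); print(x["eef_pos"],x["grip_width"],x["joints"],x["force"], s["origin"])
E
```

```text
[493.16933191 206.39992226 213.91802566] 0.054570639705777274 [0.17584189 0.33379222 1.46902612 0.00242485 1.33879353 0.17170267] [-2.28478716  4.45309982 -1.05905196] [493.31561736 271.43836941 373.46928445]
```

View pics/w1.png

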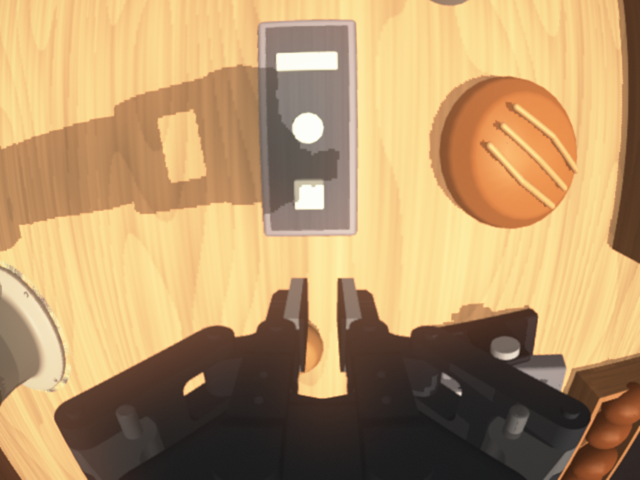

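```bash
python3 - <<'E'
from h import *
s=capture("wrist"); print(ctrl.sense()["eef_pos"],s["origin"])
hsv=cv2.cvtColor(s["image"],cv2.COLOR_BGR2HSV); m=(hsv[...,1]<60)&(hsv[...,2]>170); m[240:]=0; m[:,:250]=0;m[:,365:]=0
for k in blobs(m,100):
    (x,y),w,a=cv2.minAreaRect(k); print((x,y),np.round(w),a,np.round(onz(s,(x,y),46,True),1))
g=(hsv[...,1]<60)|(hsv[...,2]<60);
dark=((hsv[...,2]<130)&(hsv[...,1]<90)).astype(np.uint8); dark[245:]=0;dark[:,:200]=0;dark[:,400:]=0
for k in blobs(dark,2000):
    b=cv2.boxPoints(cv2.minAreaRect(k)); print(np.round(b), np.round(onz(s,b,38,True),1))
a=capture("scene"); print(np.round(onz(a,[(270+484/4,190+144/4),(270+568/4,190+138/4),(270+653/4,190+132/4)],46),1))
E
```

```text
[493.86264998 203.70644568 213.84638071] [491.79893323 275.89265147 373.64253259]
(310.5, 200.0) [30. 29.] 90.0 [[481.8 211.3  46. ]]
(309.5, 133.5) [31. 31.] 90.0 [[481.1 270.8  46. ]]
(309.0, 66.5) [19. 62.] 90.0 [[480.5 330.4  46. ]]
(310.2457275390625, 132.69102478027344) [214.  96.] 89.20427703857422 [[481.7 271.5  46. ]]
[[266.  68.]
 [336.  66.]
 [339. 210.]
 [269. 212.]] [[441.8 331.2  38. ]
 [504.2 331.8  38. ]
 [508.3 199.9  38. ]
 [443.1 198.3  38. ]]
[[485.9 211.4  46. ]
 [485.3 270.6  46. ]
 [484.8 330.8  46. ]]
```

>>> step_arm:
  commands:
    - [[-0.15,0.85,0],0]
    - [[-0.15,0.85,0],0]
    - [[0,0,-1],0]
    - [[0,0,-1],0]
    - [[0,0,-1],0]

```text
time_s: 1.45
eef_pos: [483.3, 267.0, 92.6]
ee_rot: [0.5, 0.5, 0.5, -0.5]
force: [0.5, 0.3, -0.3]
grip_width: -0.002
```

>>> step_arm:
  commands:
    - [[0,0,-0.3],0]
    - [[0,0,0],0]

```text
time_s: 1.65
eef_pos: [482.9, 267.1, 81.1]
ee_rot: [-0.499, -0.499, -0.5, 0.501]
force: [0.2, 0.6, 0.6]
grip_width: -0.001
```

```bash
python3 - <<'E'
from h import *
s=capture("wrist"); cv2.imwrite("pics/w2.png",s["image"]); x=ctrl.sense(); print(x["eef_pos"],x["grip_width"],x["force"], s["origin"])
d=capture("side");crop(d,180,150,360,285,4,"s2.png")
E
```

```text
[483.80184083 267.52717739  82.84156045] -0.0050559932923284305 [-0.299583    0.88716381  0.34294521] [482.14140597 337.0818185  240.57610981]
```

View pics/w2.png

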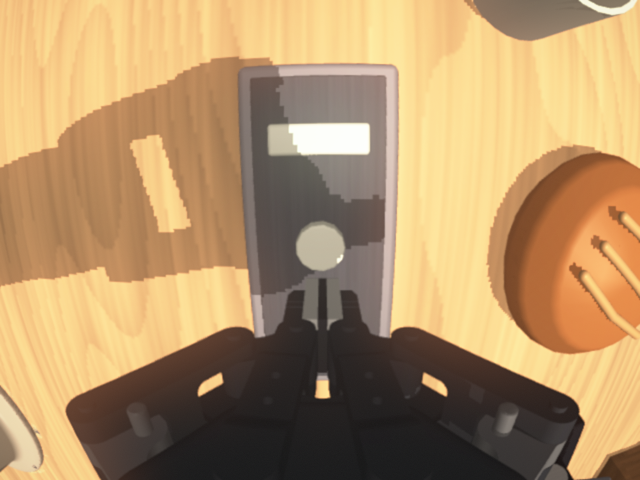

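View pics/s2.png

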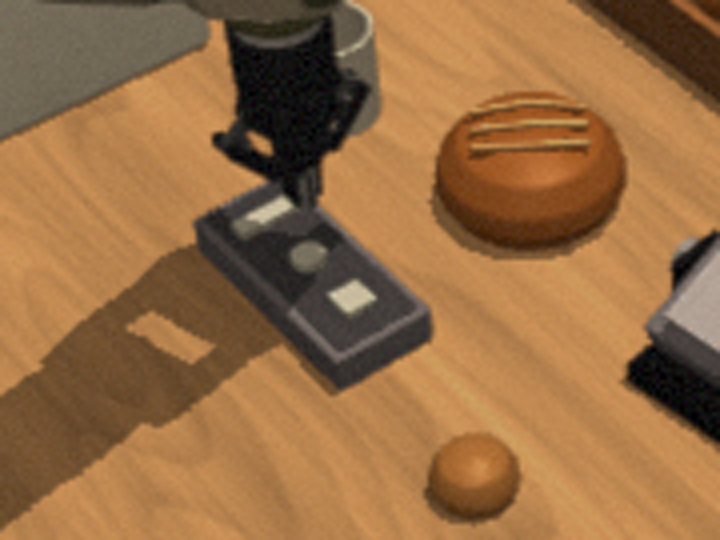

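```bash
python3 - <<'E'
from h import *
s=capture("wrist"); print(ctrl.sense()["eef_pos"],s["origin"])
print(np.round(onz(s,[(320,247),(319,138)],46,True),1), proj(s,[[483,268,71],[483,271,46]],True))
E
```

```text
[484.34675441 268.02274473  83.99245288] [482.68196309 337.61860203 243.30299885]
[[482.2 271.7  46. ]
 [481.8 331.8  46. ]] [[321.55446752 269.81523112]
 [321.44366819 248.12465842]]
```

>>> step_arm:
  commands:
    - [[0,0.09,-0.5],0]
    - [[0,0,-0.13],0]
    - [[0,0,0],0]

```text
time_s: 2.1
eef_pos: [483.1, 271.5, 57.2]
ee_rot: [0.5, 0.5, 0.5, -0.5]
force: [-0.2, -0.3, -0.2]
grip_width: -0.002
```

>>> step_arm:
  commands:
    - [[0,0,-0.06],0]
    - [[0,0,-0.06],0]
    - [[0,0,0],0]

```text
time_s: 2.4
eef_pos: [483.1, 271.6, 52.1]
ee_rot: [0.5, 0.5, 0.5, -0.5]
force: [0.3, 0.3, -0.9]
grip_width: -0.001
```

```bash
python3 - <<'E'
from h import *
for i in range(4):
    d=capture("side"); x=ctrl.sense(); print(x["eef_pos"],x["force"],x["tau"][:3])
crop(d,220,170,320,245,8,"s3.png")
E
```

```text
[483.10888753 271.55568384  52.11816603] [ 0.64869644  0.50139282 -0.43047514] [-1.49420364e-02 -4.73332071e+01 -2.14104438e+01]
[483.12480812 271.5819894   52.13459662] [-0.31631058 -0.46175022  0.17451027] [-1.14469207e-02 -4.73542571e+01 -2.14185977e+01]
[483.1115448  271.60537514  52.12478489] [0.25351954 0.20980591 0.22543174] [-9.83499776e-03 -4.73948300e+01 -2.14466465e+01]
[483.10499251 271.61643433  52.1026343 ] [-0.0996515   0.00445958  0.37225244] [-8.17299035e-03 -4.74263263e+01 -2.14671332e+01]
```

View pics/s3.png

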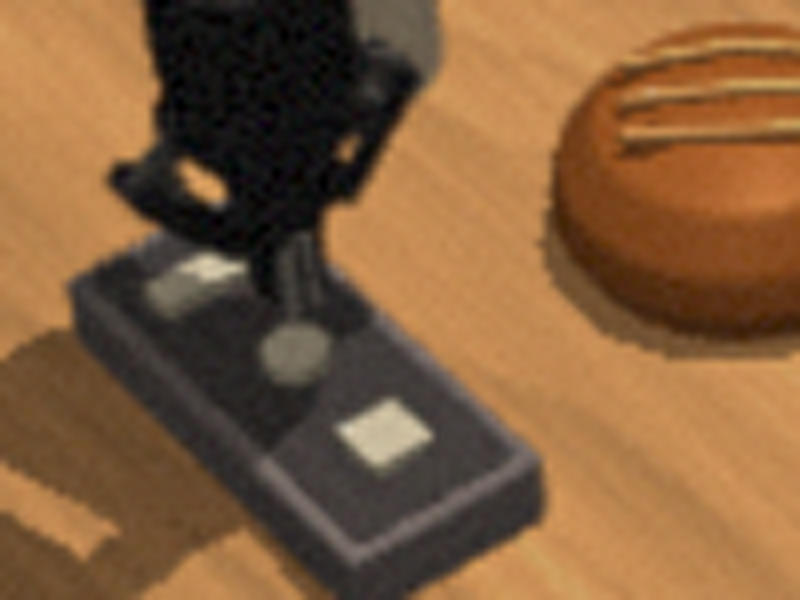

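```bash
python3 - <<'E'
from h import *
d=capture("side")
print(onz(d,[(220+295/8,170+352/8)],46), proj(d,[[483,271.6,41.1],[483,271.6,46],[483,271.6,60]])*8-np.array([220,170])*8)
w=capture("wrist"); cv2.imwrite("pics/w3.png",w["image"]); print(proj(w,[[483,271.6,41.1],[483,271.6,46],[483,271.6,60]],True),ctrl.sense()["force"])
E
```

```text
[[482.75378672 266.64058909  46.        ]] [[289.81003183 353.8175804 ]
 [288.46481873 344.80825699]
 [284.58803598 318.84420003]]
[[323.98357275 271.42937402]
 [324.04493053 275.27217874]
 [324.23787504 287.39368489]] [0.35790718 0.94026509 0.24697917]
```

View pics/w3.png

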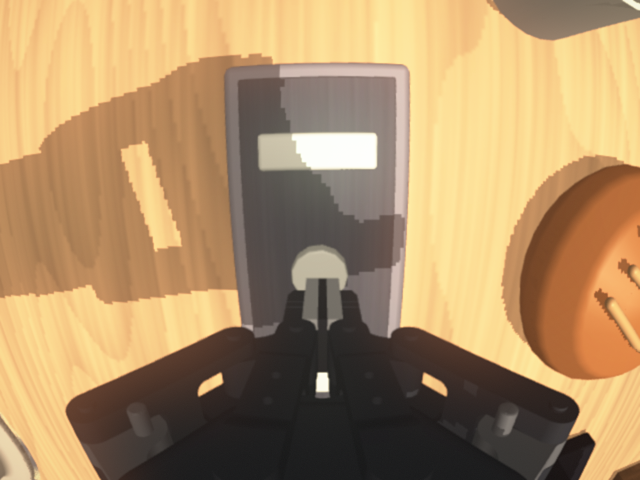

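>>> step_arm:
  commands:
    - [[0,0,-0.05],0]
    - [[0,0,0],0]

```text
time_s: 2.9
eef_pos: [482.8, 271.5, 49.6]
ee_rot: [-0.5, -0.5, -0.5, 0.5]
force: [0.0, 0.2, -0.8]
grip_width: 0.0
```

>>> step_arm:
  commands:
    - [[0,0,-0.05],0]
    - [[0,0,0],0]

```text
time_s: 3.1
eef_pos: [482.9, 271.6, 47.6]
ee_rot: [-0.5, -0.5, -0.5, 0.5]
force: [0.0, -0.2, 0.8]
grip_width: 0.0
```

>>> step_arm:
  commands:
    - [[0,0,-0.05],0]
    - [[0,0,0],0]

```text
time_s: 3.3
eef_pos: [482.9, 271.6, 45.6]
ee_rot: [-0.5, -0.5, -0.5, 0.5]
force: [-0.6, 0.3, -0.1]
grip_width: -0.003
```

```bash
python3 - <<'E'
from h import *
d=capture("side"); crop(d,220,170,320,245,8,"s4.png"); x=ctrl.sense(); print(x["force"],x["wrist_torque"],x["tau"],x["eef_pos"],x["joints"])
w=capture("wrist"); cv2.imwrite("pics/w4.png",w["image"][200:400,200:450]) 
E
```

```text
[ 0.19424169 -0.26649683  0.5745379 ] [-0.04903206  0.02524348 -0.04682217] [-5.20175367e-03 -4.74593210e+01 -2.11702162e+01 -2.60787338e-04
 -1.45694643e-02 -6.33610489e-05] [482.94154286 271.55194262  45.74974415] [ 3.00749110e-01  5.61756058e-01  1.60144174e+00 -5.61774578e-06
  9.78663528e-01  3.00748117e-01]
```

View pics/s4.png

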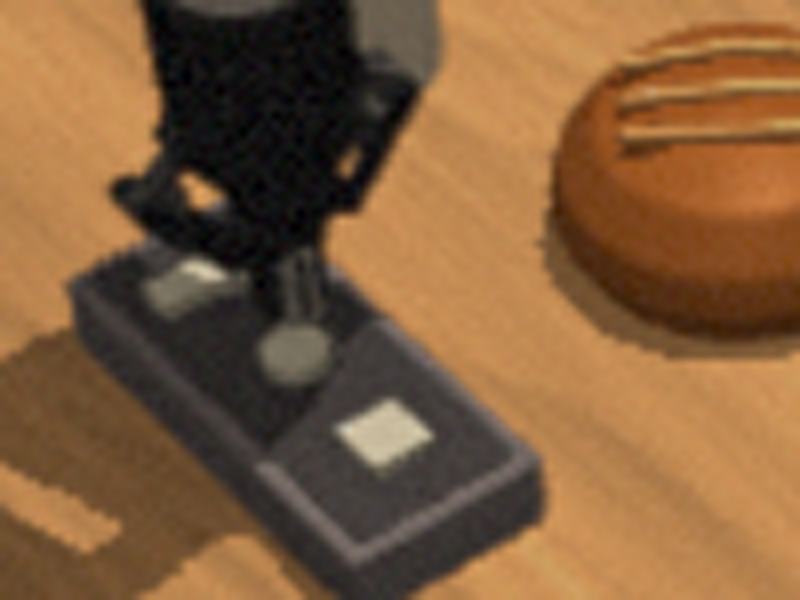

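View pics/w4.png

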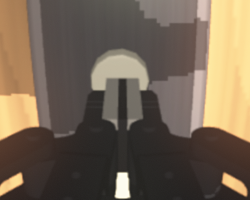

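>>> step_arm:
  commands:
    - [[0,0,-0.05],0]
    - [[0,0,0],0]

```text
time_s: 3.6
eef_pos: [482.9, 271.5, 43.7]
ee_rot: [-0.5, -0.5, -0.5, 0.5]
force: [0.3, -0.6, 0.2]
grip_width: 0.001
```

>>> step_arm:
  commands:
    - [[0,0,-0.05],0]
    - [[0,0,0],0]

```text
time_s: 3.8
eef_pos: [482.9, 271.5, 41.6]
ee_rot: [-0.5, -0.5, -0.5, 0.5]
force: [-0.6, -0.2, 0.9]
grip_width: 0.004
```

```bash
python3 - <<'E'
from h import *
d=capture("side"); s=capture("scene"); w=capture("wrist")
print(ctrl.sense()["force"])
P=[[483,271.5,z] for z in (30,41,60,80)]
im=d["image"].copy(); K=8;x0,y0=220,170
a=cv2.resize(im[y0:245,x0:320],None,fx=8,fy=8,interpolation=cv2.INTER_CUBIC)
for p in proj(d,P): cv2.circle(a,tuple(int(v) for v in (p-[x0,y0])*8),4,(0,0,255),-1)
cv2.imwrite("pics/s5.png",a)
a=cv2.resize(s["image"][150:270,360:480],None,fx=5,fy=5,interpolation=cv2.INTER_CUBIC)
for p in proj(s,P): cv2.circle(a,tuple(int(v) for v in (p-[360,150])*5),4,(0,0,255),-1)
cv2.imwrite("pics/c5.png",a)
E
```

```text
[ 1.14229586 -0.42701599 -0.390778  ]
```

View pics/s5.png

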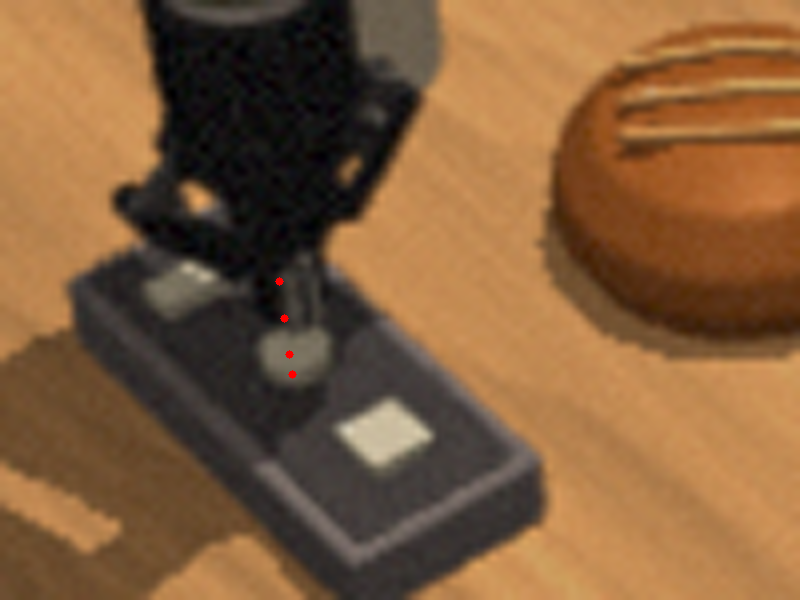

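View pics/c5.png

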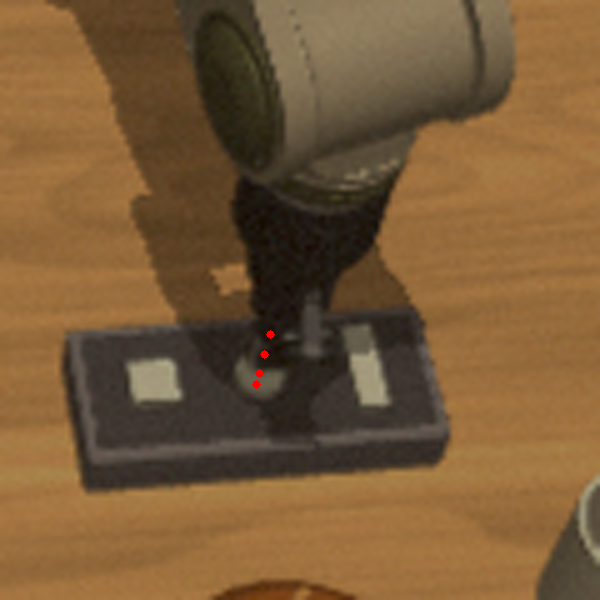

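```bash
python3 - <<'E'
from h import *
d=capture("side"); s=capture("scene"); w=capture("wrist")
print(tri(d,(258.5,210.6),0,s,(360+316/5,150+354/5),0))
print(tri(d,(257,214),0,s,(360+259/5,150+376/5),0), 'round key')
print(ctrl.sense()["eef_pos"])
cv2.imwrite("pics/w6.png",w["image"])
sc=cv2.resize(s["image"][180:260,370:470],None,fx=8,fy=8,interpolation=cv2.INTER_CUBIC); cv2.imwrite("pics/c6.png",cv2.convertScaleAbs(sc,alpha=1.8,beta=20))
E
```

```text
(array([489.9516213 , 289.0063681 ,  51.57972277]), array([20.81547133]))
(array([485.04802416, 270.56031915,  41.80521331]), array([0.34275996])) round key
[483.05403945 271.58672806  41.94112478]
```

View pics/w6.png

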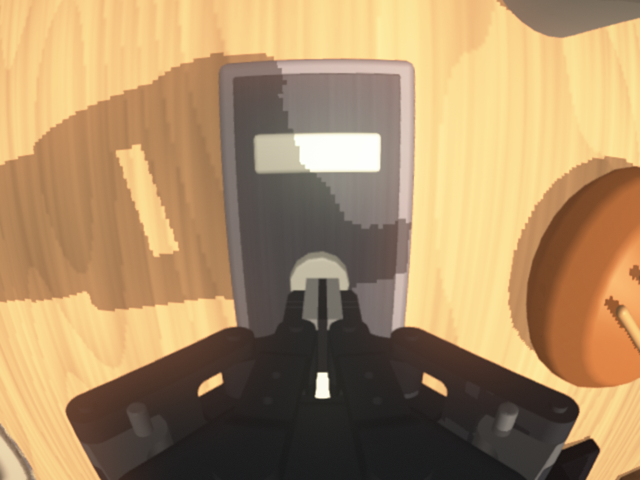

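View pics/c6.png

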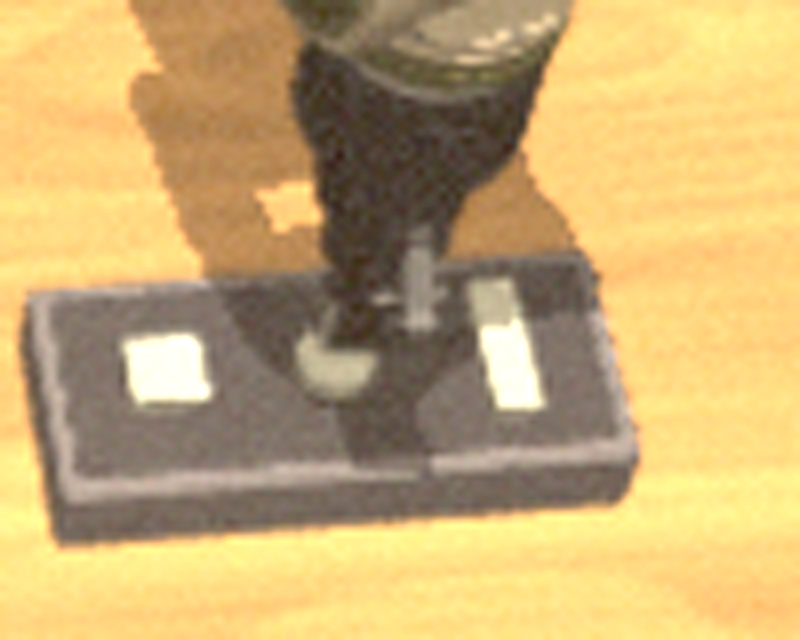

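```bash
python3 - <<'E'
from h import *
d=capture("side"); s=capture("scene")
print(tri(d,(220+310/8,170+328/8),0,s,(370+355/8,180+342/8),0))
a=cv2.resize(d["image"][180:230,235:285],None,fx=12,fy=12,interpolation=cv2.INTER_CUBIC); cv2.imwrite("pics/s6.png",cv2.convertScaleAbs(a,alpha=2,beta=20))
x=ctrl.sense(); print(x["force"],x["eef_pos"])
E
```

```text
(array([489.41443748, 271.50003935,  55.00426538]), array([6.6640407]))
[-0.94142743  0.32498967 -0.37956384] [483.00713115 271.59001416  41.92088127]
```

View pics/s6.png

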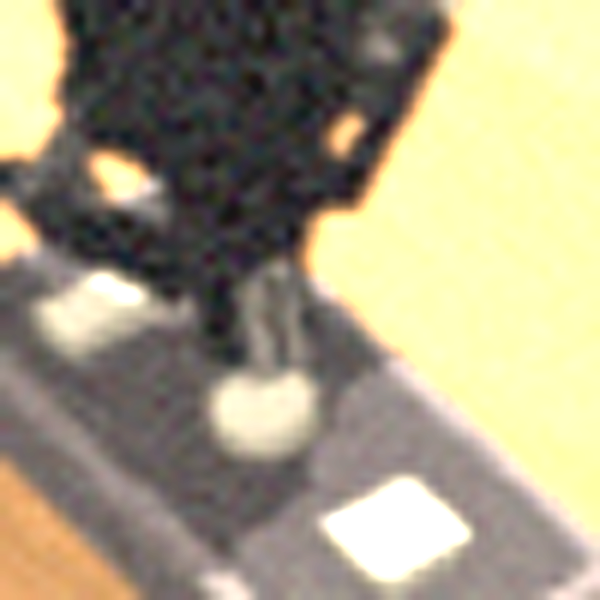

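>>> step_arm:
  commands:
    - [[0,0,-0.05],0]
    - [[0,0,0],0]

```text
time_s: 4.4
eef_pos: [482.9, 271.5, 39.6]
ee_rot: [-0.5, -0.5, -0.5, 0.5]
force: [0.2, -0.6, -0.7]
grip_width: -0.002
```

>>> step_arm:
  commands:
    - [[0,0,-0.05],0]
    - [[0,0,0],0]

```text
time_s: 4.6
eef_pos: [482.9, 271.5, 37.6]
ee_rot: [-0.5, -0.5, -0.5, 0.5]
force: [-0.4, 0.2, -0.4]
grip_width: 0.002
```

>>> step_arm:
  commands:
    - [[0,0,-0.04],0]
    - [[0,0,0],0]

```text
time_s: 4.8
eef_pos: [482.9, 271.5, 36.1]
ee_rot: [-0.5, -0.5, -0.5, 0.5]
force: [-0.4, -0.8, -0.2]
grip_width: 0.0
```

```bash
python3 - <<'E'
from h import *
d=capture("side"); s=capture("scene")
a=cv2.resize(d["image"][180:230,235:285],None,fx=8,fy=8,interpolation=cv2.INTER_CUBIC); b=cv2.resize(s["image"][190:240,390:440],None,fx=8,fy=8,interpolation=cv2.INTER_CUBIC)
cv2.imwrite("pics/s7.png",cv2.convertScaleAbs(np.hstack([a,b]),alpha=2,beta=20))
x=ctrl.sense(); print(x["force"],x["eef_pos"],x["joints"])
E
```

```text
[ 0.26600619 -0.2106356  -1.2472155 ] [483.01759373 271.58741607  36.26574493] [3.00758433e-01 5.75828349e-01 1.60753061e+00 2.25426927e-05
 9.58247015e-01 3.00812196e-01]
```

View pics/s7.png

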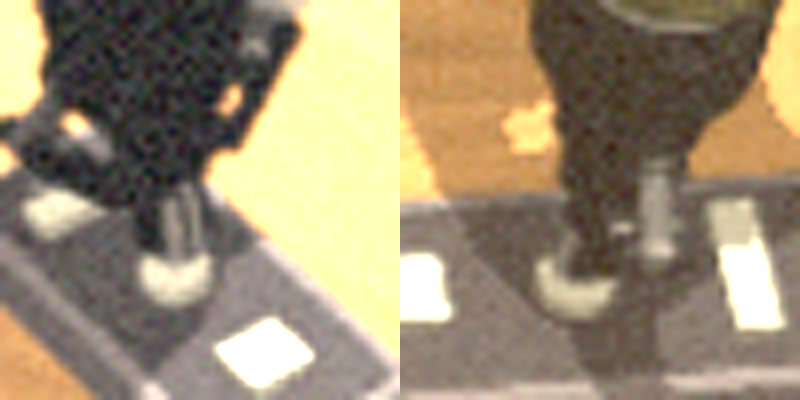

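>>> step_arm:
  commands:
    - [[0,0,-0.04],0]
    - [[0,0,0],0]

```text
time_s: 5.1
eef_pos: [482.9, 271.6, 34.5]
ee_rot: [-0.5, -0.5, -0.5, 0.5]
force: [-1.4, -0.7, 0.0]
grip_width: 0.005
```

>>> step_arm:
  commands:
    - [[0,0,-0.04],0]
    - [[0,0,0],0]

```text
time_s: 5.3
eef_pos: [482.9, 271.5, 32.9]
ee_rot: [-0.5, -0.5, -0.5, 0.5]
force: [0.1, -0.2, -0.0]
grip_width: 0.002
```

>>> step_arm:
  commands:
    - [[0,0,-0.04],0]
    - [[0,0,0],0]

```text
time_s: 5.5
eef_pos: [482.9, 271.6, 31.3]
ee_rot: [-0.5, -0.5, -0.5, 0.5]
force: [0.6, 0.1, 0.2]
grip_width: 0.001
```

```bash
python3 - <<'E'
from h import *
w=capture("wrist"); x=ctrl.sense(); print(x["eef_pos"],w["origin"],x["force"])
cv2.imwrite("pics/w8.png",cv2.resize(w["image"][230:330,260:390],None,fx=6,fy=6,interpolation=cv2.INTER_CUBIC))
v=ray(w,[(323,279)],True)[0]; o=np.array(w["origin"]); t=(x["eef_pos"][1]+11-o[1])/v[1]; print(o+v*t)
d=capture("side"); s=capture("scene")
a=cv2.resize(d["image"][180:230,235:285],None,fx=8,fy=8,interpolation=cv2.INTER_CUBIC); b=cv2.resize(s["image"][190:240,390:440],None,fx=8,fy=8,interpolation=cv2.INTER_CUBIC)
cv2.imwrite("pics/s8.png",cv2.convertScaleAbs(np.hstack([a,b]),alpha=2,beta=20))
E
```

```text
[482.96520843 271.56494248  31.40310399] [481.75871763 341.45356621 190.81299605] [0.2699045  0.62413208 0.3171588 ]
[482.21153238 282.56494248  55.1498989 ]
```

View pics/w8.png

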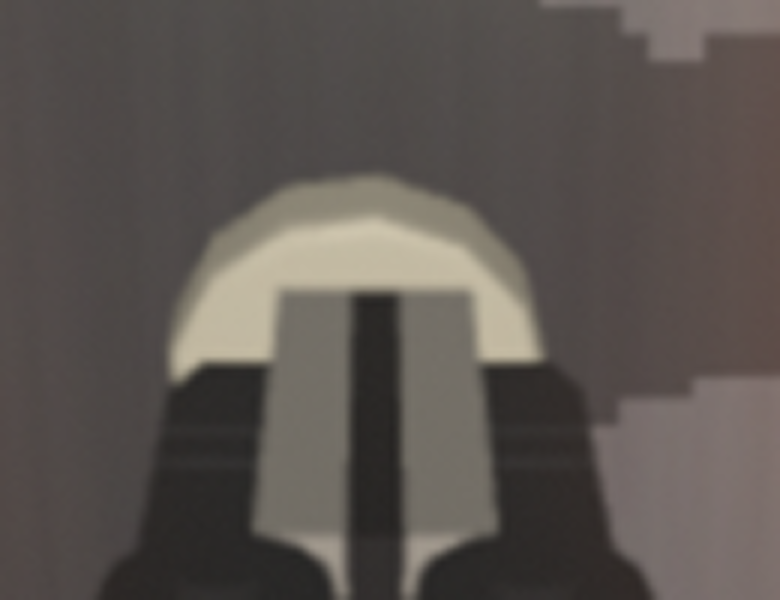

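View pics/s8.png

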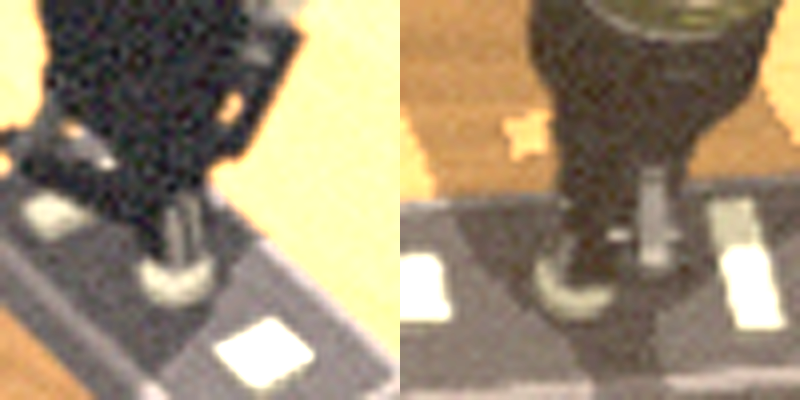

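>>> step_arm:
  commands:
    - [[0,0,-0.05],0]
    - [[0,0,0],0]

```text
time_s: 5.85
eef_pos: [482.9, 271.5, 29.2]
ee_rot: [-0.5, -0.5, -0.5, 0.5]
force: [-0.4, 0.6, -0.1]
grip_width: 0.003
```

>>> step_arm:
  commands:
    - [[0,0,-0.05],0]
    - [[0,0,0],0]

```text
time_s: 6.05
eef_pos: [483.1, 271.6, 27.4]
ee_rot: [0.5, 0.5, 0.5, -0.5]
force: [-0.1, -0.0, 1.6]
grip_width: -0.001
```

>>> step_arm:
  commands:
    - [[0,0,-0.05],0]
    - [[0,0,0],0]

```text
time_s: 6.25
eef_pos: [483.1, 271.6, 25.5]
ee_rot: [0.5, 0.5, 0.5, -0.5]
force: [-1.6, 0.5, 2.7]
grip_width: 0.002
```

>>> step_arm:
  commands:
    - [[0,0,-0.05],0]
    - [[0,0,0],0]

```text
time_s: 6.45
eef_pos: [483.1, 271.6, 23.5]
ee_rot: [0.5, 0.5, 0.5, -0.5]
force: [-0.2, 0.6, 3.9]
grip_width: 0.001
```

>>> step_arm:
  commands:
    - [[0,0,-0.03],0]
    - [[0,0,0],0]

```text
time_s: 6.65
eef_pos: [483.1, 271.7, 22.6]
ee_rot: [0.5, 0.5, 0.5, -0.5]
force: [0.3, -0.5, 6.7]
grip_width: 0.0
```

```bash
python3 - <<'E'
from h import *
w=capture("wrist"); x=ctrl.sense(); print(x["eef_pos"],x["force"])
cv2.imwrite("pics/w9.png",cv2.resize(w["image"][230:330,260:390],None,fx=6,fy=6,interpolation=cv2.INTER_CUBIC))
for i in range(3):
  d=capture("side");x=ctrl.sense(); print(x["eef_pos"],x["force"])
E
```

```text
[483.17820557 271.64681375  22.64944395] [-2.42857643 -0.25112631  6.86088946]
[483.16392189 271.63388088  22.6425029 ] [-1.31956884 -0.46123412  6.97549024]
[483.15619992 271.65118743  22.65491679] [-1.56215488  0.04397459  8.06341901]
[483.16795611 271.62681606  22.6316592 ] [-1.51182934 -0.38418978  7.17720247]
```

View pics/w9.png

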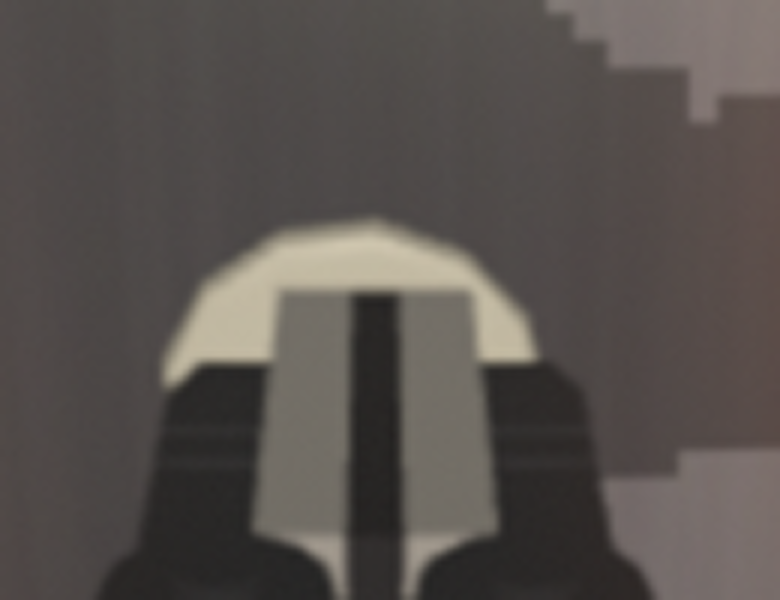

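The round key is fully down at about 7 N. The fingertips turned out to be about 18 mm *behind* the reported TCP, where the text says 11 mm ahead, so I'll go by contact from here. I'll lift, then press the square key.

>>> step_arm:
  commands:
    - [[0,0,0.5],0]
    - [[0,0,0],0]
    - [[0.01,-0.75,0],0]
    - [[0.01,-0.75,0],0]
    - [[0,0,0],0]

```text
time_s: 7.35
eef_pos: [483.5, 209.1, 41.3]
ee_rot: [-0.499, -0.5, -0.5, 0.501]
force: [-0.1, 0.0, 0.0]
grip_width: 0.004
```

```bash
python3 - <<'E'
from h import *
w=capture("wrist"); x=ctrl.sense(); print(x["eef_pos"],x["force"])
cv2.imwrite("pics/w10.png",w["image"])
hsv=cv2.cvtColor(w["image"],cv2.COLOR_BGR2HSV)
print(np.round(proj(w,[[481.8,211.3,46],[481.5,271,46]],True)))
E
```

```text
[483.59873453 210.4914051   41.54204708] [0.45870303 0.12307375 0.12305815]
[[321. 280.]
 [319. 146.]]
```

View pics/w10.png

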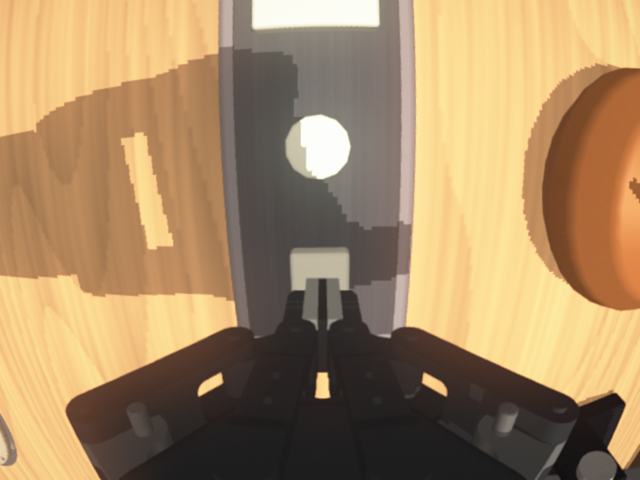

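>>> step_arm:
  commands:
    - [[0,0.01,-0.25],0]
    - [[0,0,-0.12],0]
    - [[0,0,-0.08],0]
    - [[0,0,0],0]

```text
time_s: 7.8
eef_pos: [483.4, 212.6, 23.8]
ee_rot: [0.5, 0.5, 0.5, -0.5]
force: [-2.4, 0.9, 4.8]
grip_width: -0.002
```

>>> step_arm:
  commands:
    - [[0,0,-0.03],0]
    - [[0,0,0],0]

```text
time_s: 8.0
eef_pos: [483.6, 212.4, 23.2]
ee_rot: [0.5, 0.5, 0.5, -0.5]
force: [-2.1, 2.9, 5.2]
grip_width: -0.001
```

```bash
python3 - <<'E'
from h import *
w=capture("wrist"); x=ctrl.sense(); print(x["eef_pos"],x["force"])
cv2.imwrite("pics/w11.png",cv2.resize(w["image"][230:330,260:390],None,fx=6,fy=6,interpolation=cv2.INTER_CUBIC))
E
```

```text
[483.71932662 212.31077203  23.25738073] [-1.83766749  2.18827245  4.57157448]
```

View pics/w11.png

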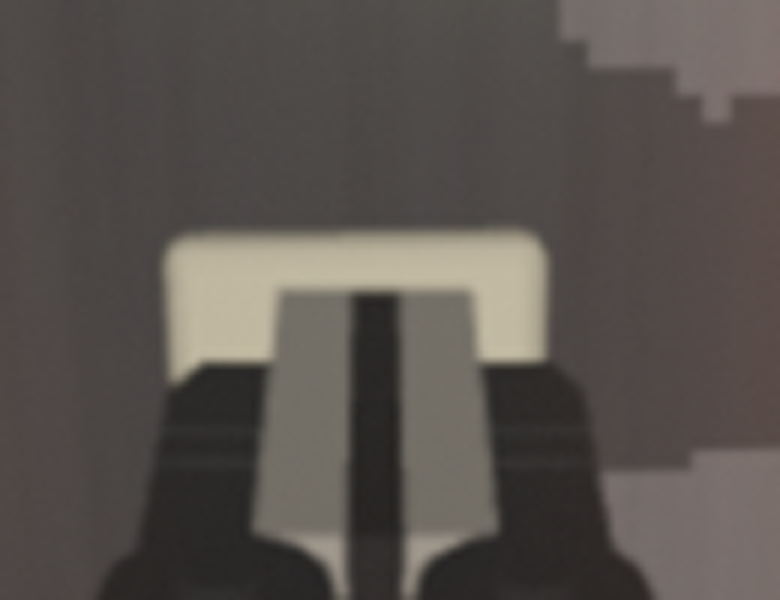

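>>> step_arm:
  commands:
    - [[0,0,0.5],0]
    - [[0,0,0.1],0]
    - [[-0.02,1,0],0]
    - [[-0.02,1,0],0]
    - [[-0.01,0.95,0],0]

```text
time_s: 8.55
eef_pos: [481.8, 331.2, 46.7]
ee_rot: [0.5, 0.5, 0.5, -0.5]
force: [0.2, -0.2, -0.6]
grip_width: 0.0
```

>>> step_arm:
  commands:
    - [[0,0,-0.1],0]
    - [[0,0,0],0]

```text
time_s: 8.75
eef_pos: [481.2, 329.9, 41.9]
ee_rot: [0.5, 0.499, 0.5, -0.5]
force: [-0.5, -0.5, -1.3]
grip_width: -0.001
```

```bash
python3 - <<'E'
from h import *
w=capture("wrist"); x=ctrl.sense(); print(x["eef_pos"],x["force"])
cv2.imwrite("pics/w12.png",w["image"])
E
```

```text
[481.48697091 329.27239201  42.27176592] [-0.0843237  -0.47354752 -0.03339621]
```

View pics/w12.png

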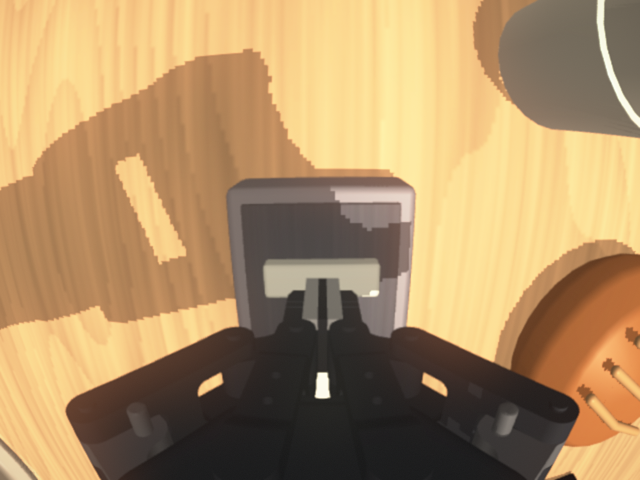

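>>> step_arm:
  commands:
    - [[0,0.03,-0.25],0]
    - [[0,0,-0.12],0]
    - [[0,0,-0.1],0]
    - [[0,0,0],0]

```text
time_s: 9.2
eef_pos: [481.9, 330.5, 24.0]
ee_rot: [-0.5, -0.5, -0.5, 0.5]
force: [-1.5, -2.7, 3.6]
grip_width: -0.006
```

>>> step_arm:
  commands:
    - [[0,0,-0.02],0]
    - [[0,0,0],0]

```text
time_s: 9.4
eef_pos: [482.0, 331.0, 23.8]
ee_rot: [0.5, 0.5, 0.5, -0.5]
force: [0.7, -1.7, 3.7]
grip_width: -0.001
```

```bash
python3 - <<'E'
from h import *
w=capture("wrist"); x=ctrl.sense(); print(x["eef_pos"],x["force"],x["time_s"])
cv2.imwrite("pics/w13.png",cv2.resize(w["image"][230:330,260:390],None,fx=6,fy=6,interpolation=cv2.INTER_CUBIC))
E
```

```text
[482.04654846 331.0938507   23.83132516] [-0.02555134 -3.52710619  4.44584479] 9.45
```

View pics/w13.png

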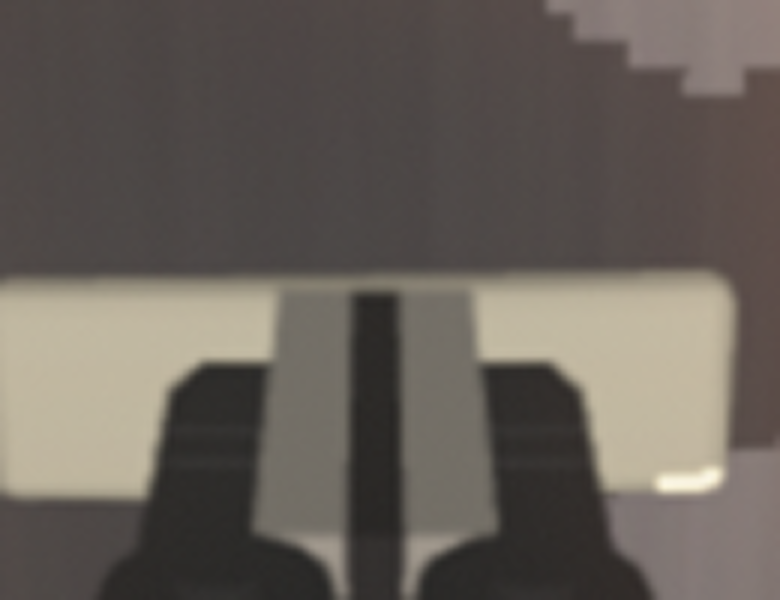

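>>> step_arm:
  commands:
    - [[0,0,-0.04],0]
    - [[0,0,0],0]

```text
time_s: 9.65
eef_pos: [482.1, 331.2, 22.6]
ee_rot: [0.5, 0.5, 0.5, -0.5]
force: [-2.6, -3.9, 9.1]
grip_width: 0.001
```

>>> step_arm:
  commands:
    - [[0,0,0.5],0]
    - [[0,0,1],0]
    - [[0,0,1],0]
    - [[0,0,1],0]
    - [[0,0,1],0]
  gripper: -1

```text
time_s: 10.15
eef_pos: [481.4, 331.5, 203.2]
ee_rot: [0.5, 0.5, 0.5, -0.5]
force: [0.3, 0.7, -0.0]
grip_width: 0.848
```

```bash
python3 - <<'E'
from h import *
s=capture("scene")
c=np.array([(290,215),(363,242),(300,350),(227,322)])/4+[130,170]
p=onz(s,c,6); print(np.round(p,1),p.mean(0)); e=(p[2]-p[1]+p[3]-p[0])[:2]; print(np.degrees(np.arctan2(e[1],e[0])),np.linalg.norm(p[2]-p[1]),np.linalg.norm(p[0]-p[1]))
print(ctrl.sense()["eef_pos"])
E
```

```text
[[ 411.7 -319.5    6. ]
 [ 438.9 -266.7    6. ]
 [ 524.9 -307.8    6. ]
 [ 498.5 -359.2    6. ]] [ 468.48471367 -313.3289171     6.        ]
-25.06749358469727 95.37857998241913 59.35905229958648
[483.62063495 332.4993701  210.37270284]
```

>>> step_arm:
  commands:
    - [[0,-1,0],0]
    - [[0,-1,0],0]
    - [[0,-1,0],0]
    - [[0,-1,0],0]
    - [[0,-1,0],0]

```text
time_s: 10.7
eef_pos: [481.5, 130.1, 201.5]
ee_rot: [0.5, 0.5, 0.5, -0.5]
force: [1.3, -0.7, 0.3]
grip_width: 1.001
```

>>> step_arm:
  commands:
    - [[0,-1,0],0]
    - [[0,-1,0],0]
    - [[0,-1,0],0]
    - [[0,-1,0],0]
    - [[0,-1,0],0]

```text
time_s: 11.2
eef_pos: [481.7, -70.1, 201.5]
ee_rot: [0.5, 0.5, 0.5, -0.5]
force: [1.0, 0.6, -0.5]
grip_width: 1.002
```

>>> step_arm:
  commands:
    - [[-0.1,-1,0],0]
    - [[-0.1,-1,0],0]
    - [[-0.1,-1,0],0]
    - [[-0.1,-1,0],0]
    - [[0,-1,0],0]

```text
time_s: 11.7
eef_pos: [465.5, -270.2, 201.4]
ee_rot: [0.5, 0.5, 0.5, -0.5]
force: [0.7, -0.4, 0.9]
grip_width: 1.002
```

```bash
python3 - <<'E'
from h import *
w=capture("wrist"); w=capture("wrist");w=capture("wrist"); x=ctrl.sense(); print(x["eef_pos"],x["joints"],x["time_s"],x["grip_width"])
cv2.imwrite("pics/w14.png",w["image"])
E
```

```text
[ 465.55490445 -270.29246188  200.91011172] [-7.44025964e-01  3.52629752e-01  1.47737753e+00  5.02554506e-04
  1.31238324e+00 -7.41416114e-01] 11.85 1.000072714814266
```

View pics/w14.png

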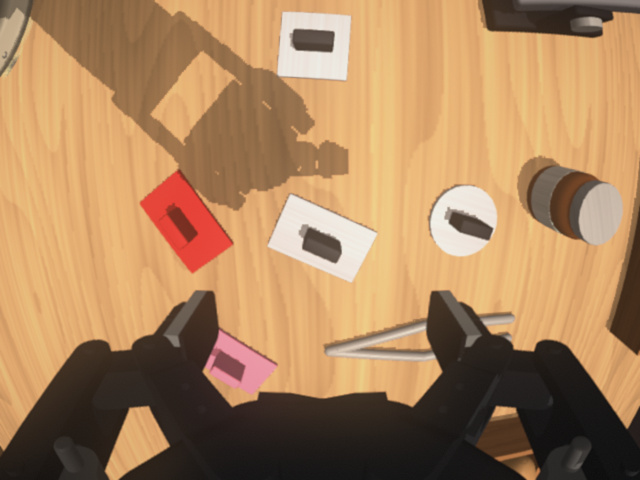

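```bash
cat > tag.py <<'E'
from h import *
def tag(w):
    hsv=cv2.cvtColor(w["image"],cv2.COLOR_BGR2HSV); m=((hsv[...,1]<50)&(hsv[...,2]>150))
    m[270:300]&=True
    return hsv,m
E
python3 - <<'E'
from tag import *
w=capture("wrist"); x=ctrl.sense(); print(x["eef_pos"])
hsv,m=tag(w)
for k in blobs(m,1500):
    h=cv2.convexHull(k); (cx,cy),sz,a=cv2.minAreaRect(h)
    if abs(cx-322)<40 and abs(cy-240)<40:
        hp=onz(w,h[:,0,:],6,True)[:,:2].astype(np.float32); r=cv2.minAreaRect(hp); print(r)
        b=cv2.boxPoints(r); i=np.argmax([np.linalg.norm(b[1]-b[0]),np.linalg.norm(b[2]-b[1])]); e=b[i+1]-b[i]; print(b,np.degrees(np.arctan2(e[1],e[0])))
dk=(hsv[...,2]<90); sub=np.zeros_like(dk); sub[215:275,295:350]=dk[215:275,295:350]
for k in blobs(sub,100):
    print("fin px",cv2.minAreaRect(k))
crop(w,260,180,390,290,6,"t14.png")
print(proj(w,[[468,-313,39],[468,-313,6]],True))
E
```

```text
[ 465.72979545 -268.94450813  201.13633196]
((464.00042724609375, -313.16363525390625), (59.51421356201172, 95.38723754882812), 64.95761108398438)
[[ 408.1944  -319.93524]
 [ 494.61475 -360.31158]
 [ 519.80646 -306.39203]
 [ 433.3861  -266.0157 ]] -25.042393
fin px ((321.9756164550781, 241.71951293945312), (36.33197784423828, 18.662927627563477), 6.340191841125488)
[[325.85945493 252.2113711 ]
 [325.51306574 241.32408478]]
```

View pics/t14.png

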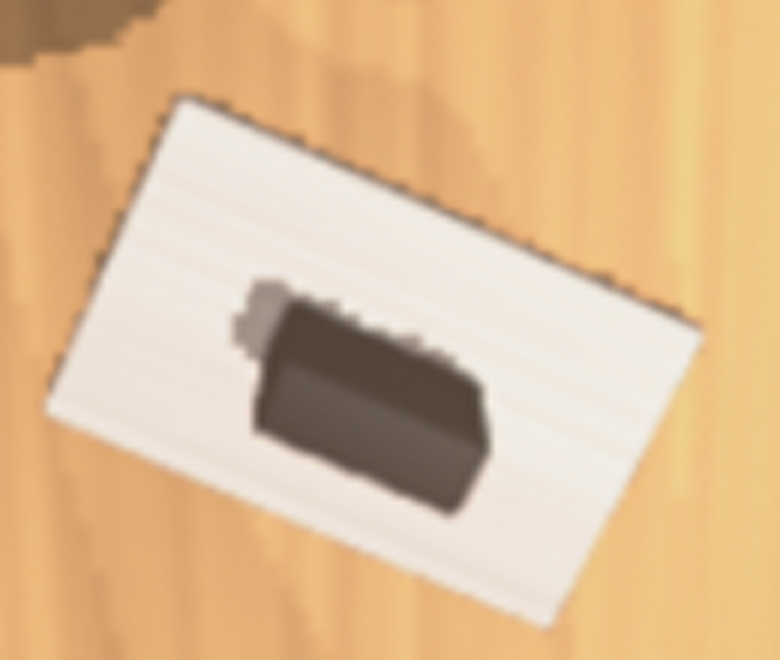

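```bash
python3 - <<'E'
from h import *
w=capture("wrist"); p=ctrl.sense()["eef_pos"]; o=np.array(w["origin"]); print(p,o-p)
crop(w,140,270,510,400,2,"f15.png")
for uv,dx in (((216,292),-42.5),((429,292),42.5)):
    v=ray(w,[uv],True)[0]; t=(p[0]+dx-o[0])/v[0]; print(o+v*t-p)
E
```

```text
[ 465.86256702 -268.21904048  201.39161345] [ -1.1997061  68.9897279 159.3525913]
[-42.5          7.77919398  31.78859812]
[42.5         4.69469394 25.68534164]
```

View pics/f15.png

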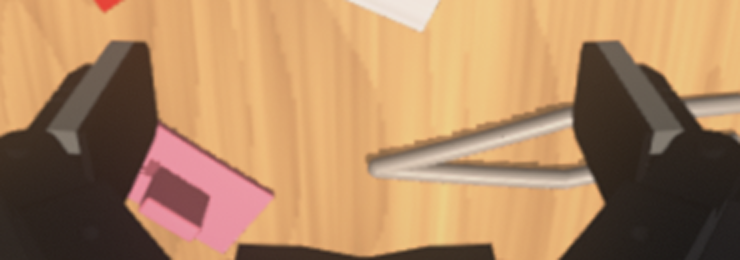

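>>> step_arm:
  commands:
    - [[0,-0.22,0],0.045]
    - [[0,-0.22,0],0.045]
    - [[0,-0.22,0],0.045]
    - [[0,-0.22,0],0.045]
    - [[0,-0.22,0],0.045]
  gripper: 0

```text
time_s: 12.45
eef_pos: [466.3, -311.7, 201.9]
ee_rot: [0.643, 0.294, 0.643, -0.293]
force: [-0.5, -0.2, 0.2]
grip_width: 0.501
```

>>> step_arm:
  commands:
    - [[0,0,-1],0.045]
    - [[0,0,-1],0.045]
    - [[0,0,-1],0.046]
    - [[0,0,0],0]

```text
time_s: 12.85
eef_pos: [464.2, -309.5, 77.6]
ee_rot: [0.688, 0.154, 0.693, -0.15]
force: [0.4, 0.8, 0.1]
grip_width: 0.503
```

```bash
python3 - <<'E'
from h import *
w=capture("wrist"); w=capture("wrist"); x=ctrl.sense(); print(x["eef_pos"],x["joints"],x["time_s"],x["grip_width"]); M=rot(x["ee_rot"]).as_matrix(); print(M, np.degrees(np.arctan2(M[1,1],M[0,1])))
cv2.imwrite("pics/w16.png",w["image"])
E
```

```text
[ 466.45862612 -312.2641585    83.04631727] [-7.98714224e-01  5.23551515e-01  1.54986810e+00  2.27830906e-04
  1.06759789e+00 -1.93021834e+00] 12.95 0.4978124946906404
[[ 5.44244754e-04  4.25398372e-01  9.05006038e-01]
 [-2.72837738e-04  9.05006201e-01 -4.25398285e-01]
 [-9.99999815e-01 -1.53990153e-05  6.08609607e-04]] 64.82411831471448
```

View pics/w16.png

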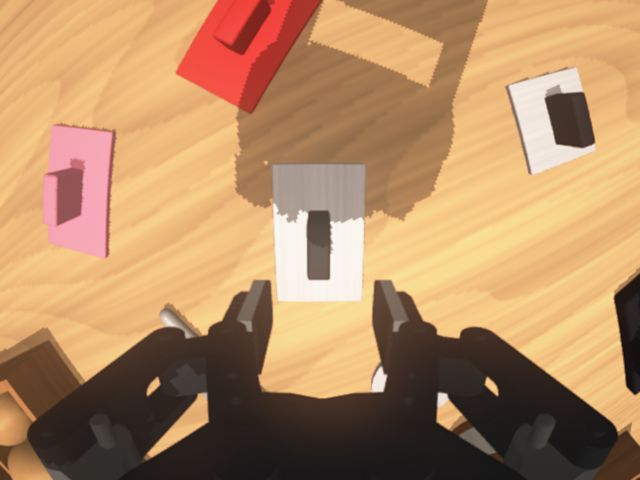

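```bash
python3 - <<'E'
from h import *
w=capture("wrist"); x=ctrl.sense(); p=x["eef_pos"]; print(p)
c=[(273,164),(364,164),(363,301),(277,300)]
q=onz(w,c,6,True); print(np.round(q,1),q.mean(0)); e=(q[2]-q[1]+q[3]-q[0])
print(np.degrees(np.arctan2(e[1],e[0])),np.linalg.norm(q[2]-q[1]),np.linalg.norm(q[1]-q[0]))
M=rot(x["ee_rot"]).as_matrix(); print("tool frame offset",M.T@(q.mean(0)-p))
# fin top corners
f=onz(w,[(308,211),(329,211),(329,279),(308,279)],39,True); print(np.round(f,1),f.mean(0))
# finger symmetric check
o=np.array(w["origin"]); print("cam in tool",M.T@(o-p))
E
```

```text
[ 466.89263683 -312.9536194    84.05939118]
[[ 409.5 -321.4    6. ]
 [ 434.3 -268.8    6. ]
 [ 522.7 -307.7    6. ]
 [ 495.9 -362.8    6. ]] [ 465.59493881 -315.17737137    6.        ]
-24.687256005987223 96.56217750328005 58.17913050844495
tool frame offset [78.06086235 -2.48818143 -0.45647355]
[[ 440.6 -310.1   39. ]
 [ 445.6 -299.4   39. ]
 [ 483.3 -316.9   39. ]
 [ 478.  -328.2   39. ]] [ 461.87335258 -313.66461917   39.        ]
cam in tool [-158.67048336   -1.03119652  -71.80540113]
```

>>> step_arm:
  commands:
    - [[-0.08,0,-1],0]
    - [[0,0,-0.6],0]
    - [[0,0,0],0]
    - [[0,0,0],0]

```text
time_s: 13.4
eef_pos: [463.7, -313.6, 20.2]
ee_rot: [0.691, 0.153, 0.689, -0.154]
force: [0.3, -0.1, 0.3]
grip_width: 0.503
```

```bash
python3 - <<'E'
from h import *
w=capture("wrist"); x=ctrl.sense(); print(x["eef_pos"],x["force"]); 
cv2.imwrite("pics/w17.png",w["image"])
d=capture("side"); a=cv2.resize(d["image"][310:370,340:420],None,fx=8,fy=8,interpolation=cv2.INTER_CUBIC); cv2.imwrite("pics/s17.png",cv2.convertScaleAbs(a,alpha=1.6,beta=10))
E
```

```text
[ 463.84360134 -313.81730663   20.48580219] [-0.66339484 -0.03725339  0.34288473]
```

View pics/w17.png

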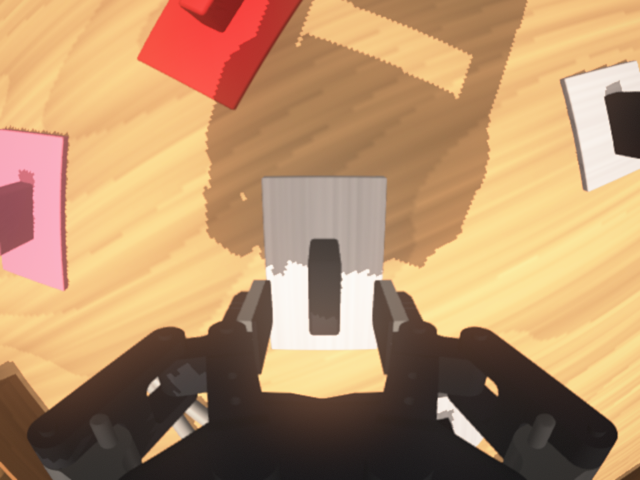

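View pics/s17.png

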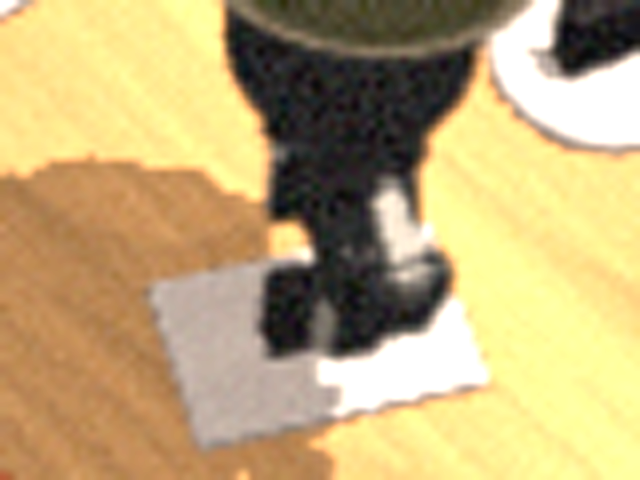

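>>> step_arm:
  commands:
    - [[0,0,-0.5],0]
    - [[0,0,-0.1],0]
    - [[0,0,0],0]

```text
time_s: 13.8
eef_pos: [462.8, -312.9, -5.5]
ee_rot: [0.69, 0.153, 0.69, -0.153]
force: [0.2, -0.1, 1.0]
grip_width: 0.501
```

```bash
python3 - <<'E'
from h import *
w=capture("wrist"); x=ctrl.sense(); print(x["eef_pos"],x["force"]); 
cv2.imwrite("pics/w18.png",w["image"])
E
```

```text
[ 462.99475279 -313.15742105   -5.1240992 ] [0.80579718 0.40381819 0.64646529]
```

View pics/w18.png

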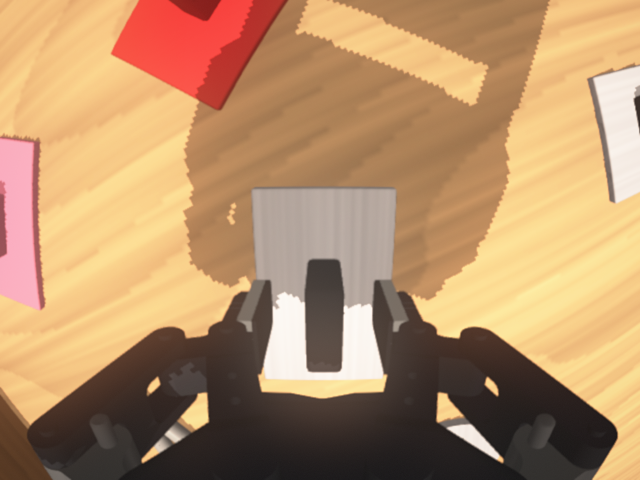

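>>> step_arm:
  commands:
    - [[0,0,0],0]
    - [[0,0,0],0]
    - [[0,0,0],0]
    - [[0,0,0],0]
    - [[0,0,0],0]
  gripper: 1
  force: 25

```text
time_s: 14.35
eef_pos: [463.0, -313.2, -5.3]
ee_rot: [0.691, 0.153, 0.69, -0.153]
force: [0.1, 0.2, 6.5]
grip_width: 0.16
```

```bash
python3 - <<'E'
from h import *
w=capture("wrist"); x=ctrl.sense(); print(x["eef_pos"],x["force"],x["grip_width"]); 
cv2.imwrite("pics/w19.png",w["image"])
E
```

```text
[ 462.96621768 -313.18531001   -5.30279263] [-0.53795684 -0.19813367  6.57812848] 0.15922282081393477
```

View pics/w19.png

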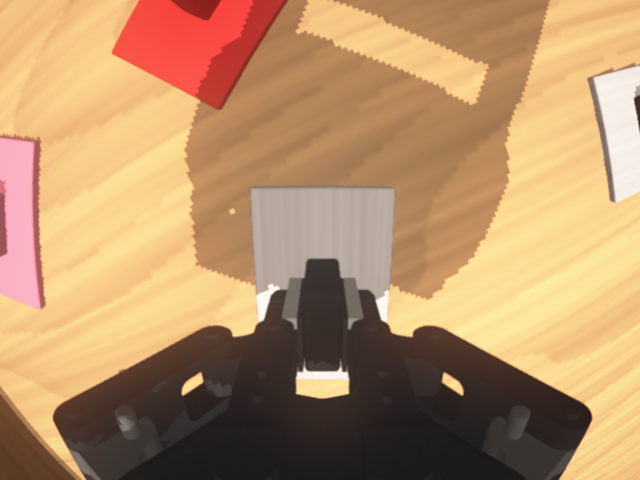

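>>> step_arm:
  commands:
    - [[0,0,0.3],0]
    - [[0,0,0.7],0]
    - [[0,0,1],0]
    - [[0,0,1],0]
    - [[0,0,1],0]

```text
time_s: 14.9
eef_pos: [462.3, -312.5, 156.1]
ee_rot: [0.69, 0.153, 0.69, -0.153]
force: [0.6, 0.2, -1.8]
grip_width: 0.159
```

```bash
python3 - <<'E'
from h import *
w=capture("wrist"); x=ctrl.sense(); print(x["eef_pos"],x["force"],x["grip_width"]); 
cv2.imwrite("pics/w20.png",w["image"])
s=capture("scene");d=capture("side")
crop(s,275,250,365,345,6,"rs.png"); crop(d,325,185,415,275,6,"rd.png")
cv2.imwrite("pics/s20.png",s["image"])
E
```

```text
[ 464.3856785  -314.46480437  163.06243612] [ 0.94703207 -1.23205056  5.71483192] 0.16044520403761198
```

View pics/w20.png

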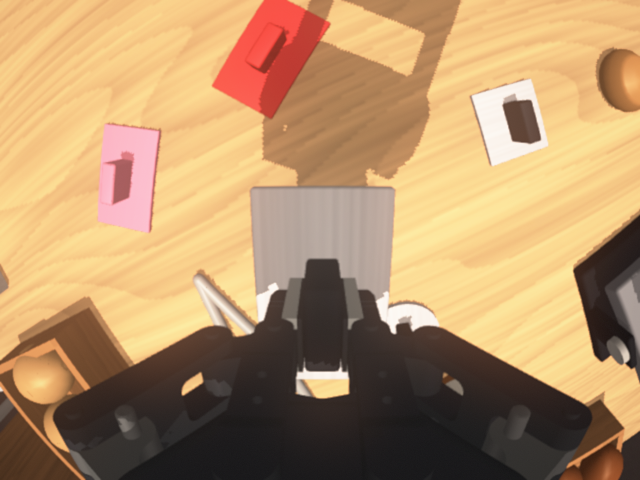

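View pics/rs.png

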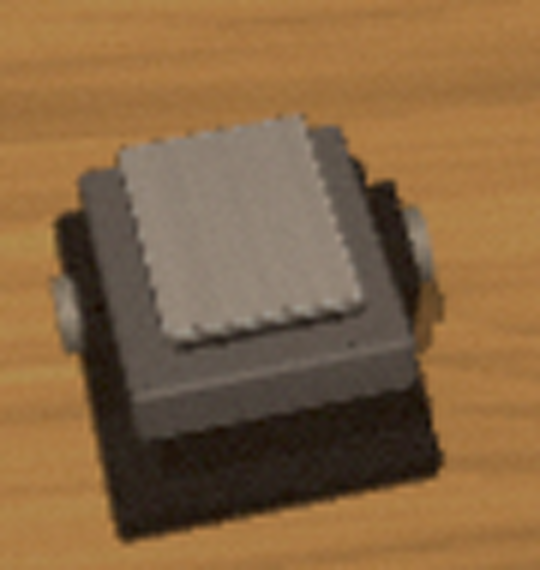

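View pics/rd.png

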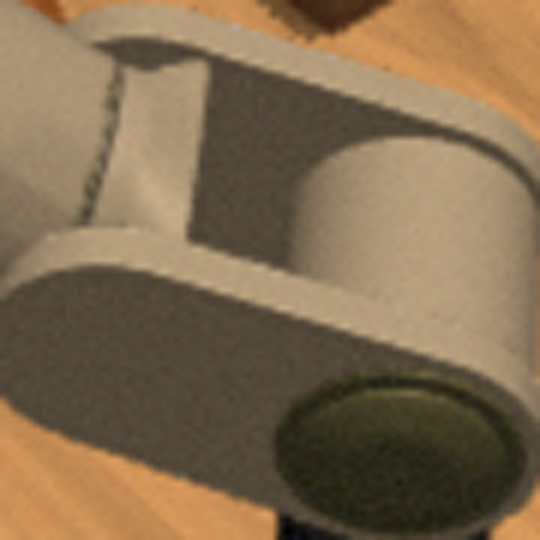

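```bash
python3 - <<'E'
import cv2
a=cv2.imread("pics/side0.png")[190:265,330:410]; cv2.imwrite("pics/rd0.png",cv2.resize(a,None,fx=8,fy=8,interpolation=cv2.INTER_CUBIC))
a=cv2.imread("pics/wrist0.png")[130:320,400:600]; cv2.imwrite("pics/rw0.png",cv2.resize(a,None,fx=3,fy=3,interpolation=cv2.INTER_CUBIC))
a=cv2.imread("pics/s20.png")[255:325,285:350]; cv2.imwrite("pics/rs0.png",cv2.resize(a,None,fx=9,fy=8.5,interpolation=cv2.INTER_CUBIC))
E
```

```text
(no output)
```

View pics/rd0.png

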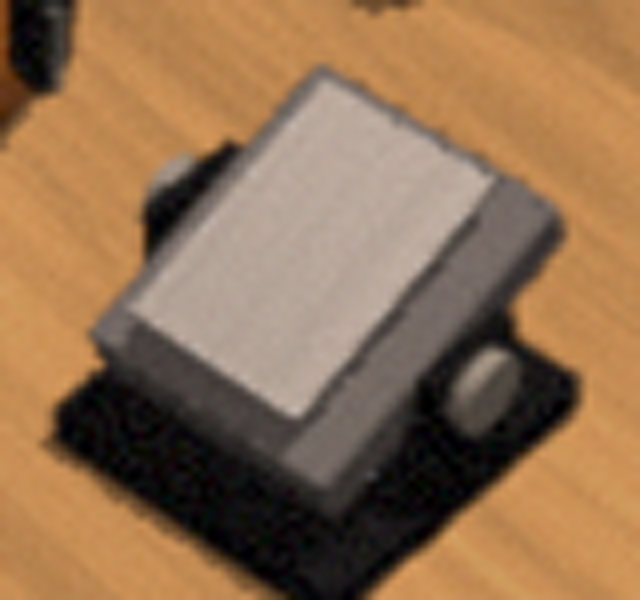

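View pics/rw0.png

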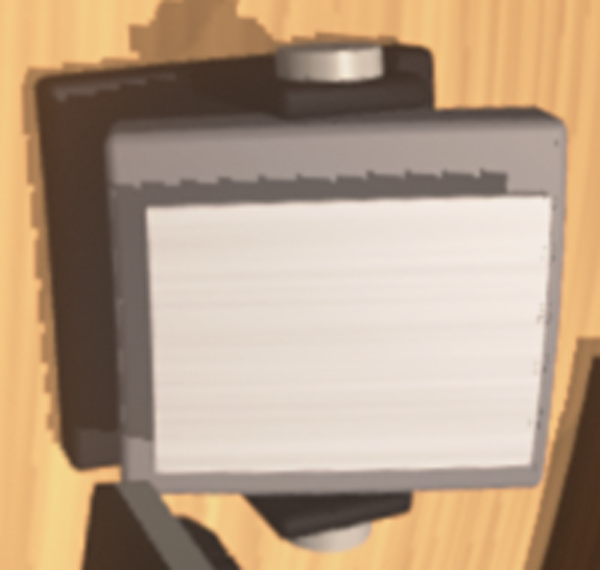

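```bash
python3 - <<'E'
from h import *
s=capture("scene"); d=capture("side")
w=dict(fov_y=65.70646984690485,cx=322.0687987429867,cy=231.60865624727583,origin=np.array([523.74181058,69.89052787,372.95253094]),orientation=np.array([1.40368421e-01,9.90099337e-01,-6.65920043e-05,-6.55083774e-05]))
W=np.array([(147,208),(551,196),(533,466),(155,471)])/3+[400,130]
D=np.array([(130,315),(325,78),(495,180),(298,420)])/8+[330,190]
S=np.array([(302,117),(365,300),(168,335),(120,148)])/6+[275,250]
def fit(views):
    P=[]
    for i in range(4):
        A=[];y=[]
        for c,U,f in views:
            v=ray(c,U[i],f)[0]; M=np.eye(3)-np.outer(v,v); A.append(M); y.append(M@c["origin"])
        p,res,*_=np.linalg.lstsq(np.vstack(A),np.hstack(y),rcond=None); P.append(p)
    P=np.array(P); ux=P[1]+P[2]-P[0]-P[3]; uy=P[0]+P[1]-P[2]-P[3]
    L=np.linalg.norm(ux)/2; print("C",np.round(P.mean(0),1),"L",L,np.linalg.norm(uy)/2,"slope",np.degrees(np.arcsin(ux[2]/2/L)),"yaw",np.degrees(np.arctan2(ux[1],ux[0])),"yaw from y",np.degrees(np.arctan2(-uy[0],uy[1])), "roll",np.degrees(np.arcsin(uy[2]/np.linalg.norm(uy))))
    return P
print(np.round(fit([(w,W,True),(d,D,False),(s,S,False)]),1))
fit([(d,D,False),(s,S,False)]); fit([(w,W,True),(d,D,False)]); fit([(w,W,True),(s,S,False)])
# foot corners
F=np.array([(58,215),(125,540),(440,470),(390,185)])/6+[275,250]
print(np.round(onz(s,F,0),1))
E
```

```text
C [688.7 -17.4 105.7] L 116.20993026653899 79.42935053553573 slope 21.417041255712395 yaw 8.119668781060335 yaw from y 7.530766785929457 roll -1.4906210983058414
[[629.9  14.2  83.3]
 [737.1  29.8 126.1]
 [747.4 -49.3 127.8]
 [640.4 -64.2  85.7]]
C [689.5 -17.1 106.3] L 115.77791435183681 79.47211951176683 slope 21.409320843426713 yaw 8.25867534087792 yaw from y 7.55475390962078 roll -1.406798220588014
C [688.7 -18.3 105.7] L 116.22136101735603 79.69713874507099 slope 21.467813692066166 yaw 8.178628714024809 yaw from y 7.94365076911278 roll -0.961100627572376
C [687.8 -16.9 105.1] L 116.68268616868018 79.03977259156821 slope 21.507846989994643 yaw 7.968835369809884 yaw from y 7.377572403212887 roll -1.9157520561486596
[[625.8 -92.7   0. ]
 [780.9 -70.9   0. ]
 [759.8  64.8   0. ]
 [622.1  57.    0. ]]
```

>>> step_arm:
  commands:
    - [[0.65,0.95,0],0.046]
    - [[0.65,0.95,0],0.046]
    - [[0.65,0.95,0],0.046]
    - [[0.65,0.95,0],0.046]
    - [[0.65,0.95,0],0]

```text
time_s: 15.65
eef_pos: [592.7, -120.8, 152.2]
ee_rot: [0.704, -0.051, 0.706, 0.052]
force: [1.0, -0.4, -0.4]
grip_width: 0.161
```

>>> step_arm:
  commands:
    - [[0.7,0.9,0],0]
    - [[0.7,0.9,0],0]
    - [[0.7,0.8,0],0]
    - [[0,0,0],0]
    - [[0,0,0],0]

```text
time_s: 16.15
eef_pos: [676.0, -18.2, 151.7]
ee_rot: [0.704, -0.05, 0.707, 0.051]
force: [-0.2, 0.3, -1.4]
grip_width: 0.159
```

```bash
python3 - <<'E'
from h import *
w=capture("wrist"); s=capture("scene");d=capture("side");x=ctrl.sense(); print(x["eef_pos"],x["force"],x["grip_width"],x["time_s"]);M=rot(x["ee_rot"]).as_matrix(); print(np.degrees(np.arctan2(M[1,1],M[0,1])),x["joints"])
for n,c in(("w",w),("s",s),("d",d)): cv2.imwrite(f"pics/{n}21.png",c["image"])
crop(s,255,210,375,320,6,"s21c.png"); crop(d,310,150,430,260,6,"d21c.png")
E
```

```text
[675.92527184 -19.88338968 153.34495631] [-0.37898504 -0.46261399 -0.22197406] 0.1600149278806868 16.3
98.01972559338388 [-2.02175480e-01  7.00210024e-01  1.05410541e+00 -1.93717884e-04
  1.38865180e+00 -1.91290739e+00]
```

View pics/w21.png

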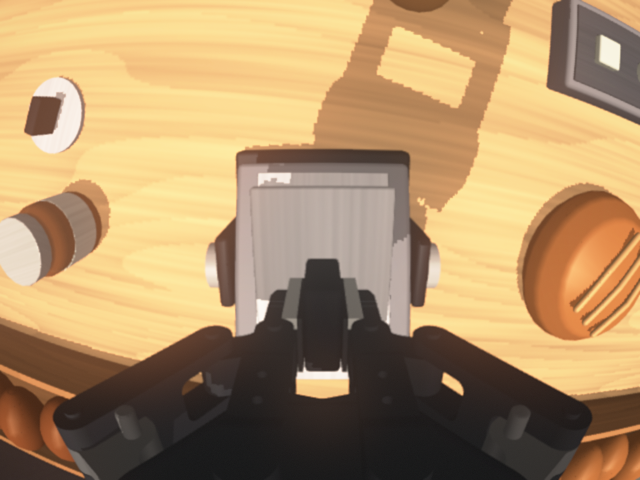

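View pics/s21c.png

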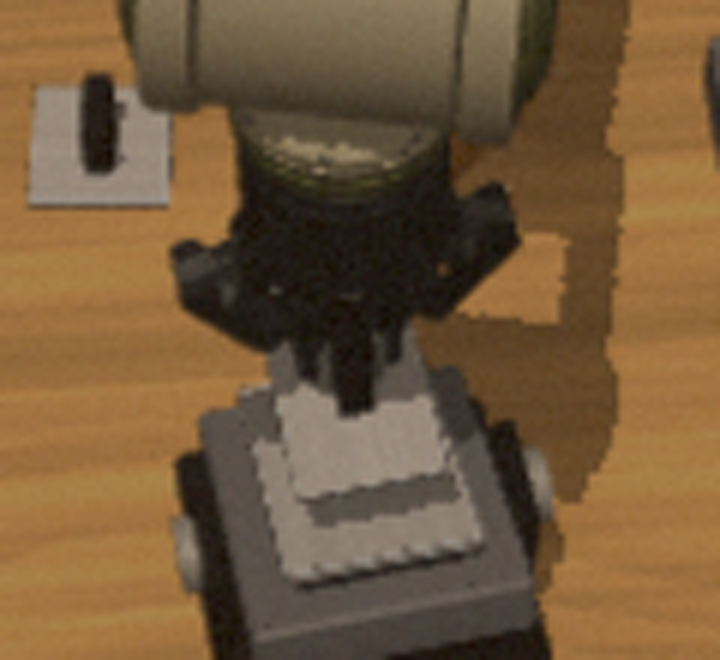

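View pics/d21c.png

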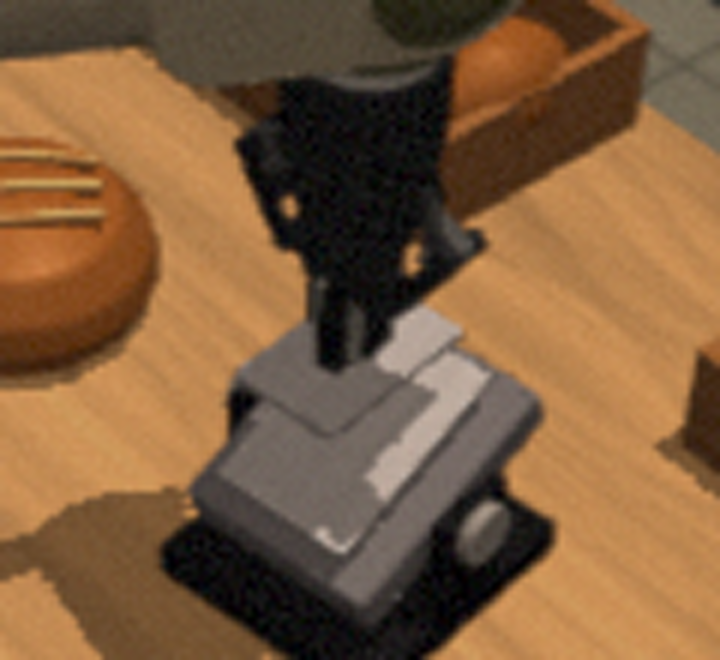

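```bash
python3 - <<'E'
from h import *
w=capture("wrist"); s=capture("scene");d=capture("side");x=ctrl.sense();p=x["eef_pos"];print(p)
S=lambda u:np.array(u)/6+[255,210]; D=lambda u:np.array(u)/6+[310,150]
c1,r=tri(s,S((300,497)),0,d,D((463,331)),0); print("hi,-y",c1,r)
z=c1[2]
a=onz(s,[S((300,497)),S((448,465))],z); b=onz(d,[D((463,331)),D((330,433)),D((240,378))],z)
print(np.round(a,1),np.round(b,1))
for zz in (160,163,166):
    q=onz(w,[(251,188),(393,187)],zz,True); print(zz,np.round(q,1),np.linalg.norm(q[1]-q[0]))
u=np.array([np.cos(np.radians(7.9)),np.sin(np.radians(7.9)),0]); v=np.array([-u[1],u[0],0])
c=b[0:1].copy()
mid_low=(b[1]+b[2])/2; print("centre from side low edge",mid_low+48*u," from hi corner side",b[0]-48*u+30*v," from scene hi edge",a.mean(0)-48*u, "edge len",np.linalg.norm(b[1]-b[2]),np.linalg.norm(a[0]-a[1]),np.linalg.norm(b[0]-b[1]))
E
```

```text
[676.2638801  -19.75736226 154.02409231]
hi,-y [731.39300441 -42.53487373 162.36762208] [2.05067706]
[[730.5 -41.3 162.4]
 [721.2  16.8 162.4]] [[731.8 -44.  162.4]
 [638.4 -55.1 162.4]
 [629.9  -1.8 162.4]]
160 [[634.  -56.7 160. ]
 [625.2   2.4 160. ]] 59.81397189891869
163 [[633.4 -56.2 163. ]
 [624.8   1.8 163. ]] 58.64100137558273
166 [[632.8 -55.7 166. ]
 [624.4   1.1 166. ]] 57.46803085224677
centre from side low edge [681.70163189 -21.83229764 162.36762208]  from hi corner side [680.13406768 -20.89922687 162.36762208]  from scene hi edge [678.31021357 -18.8510129  162.36762208] edge len 53.934828963285184 58.84526528291416 94.05667778642378
```

>>> step_arm:
  commands:
    - [[0.16,0.06,-0.3],0]
    - [[0,0,-0.3],0]
    - [[0,0,-0.05],0]
    - [[0,0,0],0]
    - [[0,0,0],0]
  force: 20

```text
time_s: 16.95
eef_pos: [683.1, -16.4, 128.1]
ee_rot: [0.705, -0.05, 0.705, 0.05]
force: [0.4, 0.6, -1.0]
grip_width: 0.157
```

```bash
cat > look.py <<'E'
from h import *
import sys
n=sys.argv[1]
s=capture("scene");d=capture("side");x=ctrl.sense(); print(x["eef_pos"],x["force"],x["wrist_torque"],x["grip_width"],x["time_s"])
a=cv2.resize(s["image"][235:335,265:365],None,fx=5,fy=5,interpolation=cv2.INTER_CUBIC); b=cv2.resize(d["image"][165:265,320:380+40],None,fx=5,fy=5,interpolation=cv2.INTER_CUBIC)
h=np.hstack([a,b]); h=cv2.convertScaleAbs(h,alpha=1.5,beta=10); cv2.imwrite(f"pics/{n}.png",cv2.resize(h,(800,400)))
E
python3 look.py k22
```

```text
[683.20719741 -16.43903064 128.43294873] [-0.52301567 -0.37804712 -0.99500009] [-0.00974359  0.00953634  0.00431782] 0.1611929151800606 17.05
```

View pics/k22.png

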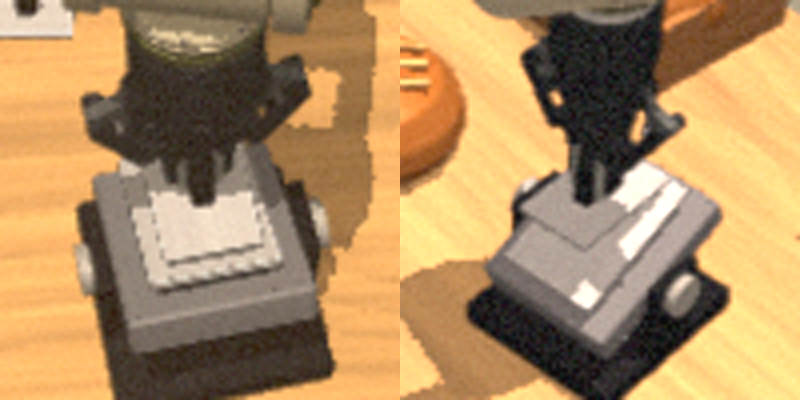

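>>> step_arm:
  commands:
    - [[0,0,-0.1],0]
    - [[0,0,0],0]

```text
time_s: 17.25
eef_pos: [682.8, -16.4, 123.4]
ee_rot: [0.705, -0.05, 0.706, 0.05]
force: [-0.5, 0.1, -0.7]
grip_width: 0.161
```

>>> step_arm:
  commands:
    - [[0,0,-0.06],0]
    - [[0,0,0],0]

```text
time_s: 17.45
eef_pos: [682.9, -16.4, 121.1]
ee_rot: [0.705, -0.05, 0.706, 0.05]
force: [1.0, -0.6, -1.5]
grip_width: 0.16
```

>>> step_arm:
  commands:
    - [[0,0,-0.05],0]
    - [[0,0,0],0]

```text
time_s: 17.65
eef_pos: [683.1, -16.4, 119.6]
ee_rot: [0.706, -0.05, 0.705, 0.05]
force: [-0.7, -0.9, 0.4]
grip_width: 0.16
```

>>> step_arm:
  commands:
    - [[-0.01,0,-0.05],0]
    - [[0,0,0],0]

```text
time_s: 17.85
eef_pos: [682.7, -16.4, 117.6]
ee_rot: [0.706, -0.05, 0.705, 0.05]
force: [0.2, -0.3, 2.8]
grip_width: 0.159
```

>>> step_arm:
  commands:
    - [[-0.01,0,-0.05],0]
    - [[0,0,0],0]

```text
time_s: 18.05
eef_pos: [682.2, -16.4, 115.5]
ee_rot: [0.705, -0.05, 0.705, 0.05]
force: [-0.3, -0.1, 2.0]
grip_width: 0.16
```

```bash
python3 look.py k23
```

```text
[682.20838254 -16.40606887 115.60626526] [-0.589898    0.53410482  2.2271375 ] [-0.01622157 -0.17327695  0.00037015] 0.15823543631504003 18.15
```

View pics/k23.png

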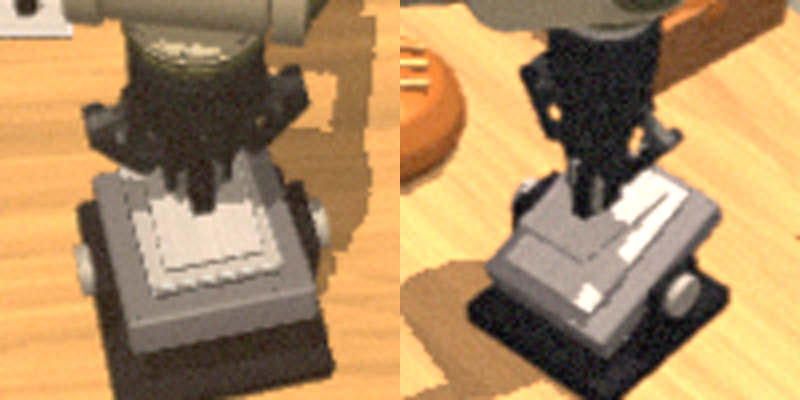

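>>> step_arm:
  commands:
    - [[-0.015,0,-0.05],0]
    - [[0,0,0],0]

```text
time_s: 18.35
eef_pos: [681.6, -16.4, 113.4]
ee_rot: [0.705, -0.05, 0.705, 0.05]
force: [0.7, -1.0, 2.9]
grip_width: 0.157
```

>>> step_arm:
  commands:
    - [[-0.015,0,-0.05],0]
    - [[0,0,0],0]

```text
time_s: 18.55
eef_pos: [681.0, -16.4, 111.4]
ee_rot: [0.705, -0.05, 0.705, 0.05]
force: [0.6, 0.3, 3.7]
grip_width: 0.158
```

```bash
python3 look.py k24; python3 -c "
from h import *
w=capture('wrist'); cv2.imwrite('pics/w24.png',w['image'])"
```

```text
[680.95857241 -16.44802313 111.52663424] [-0.77902081 -0.13893045  2.87697949] [ 0.03686346 -0.14033917 -0.00042846] 0.15678949138243456 18.65
```

View pics/k24.png

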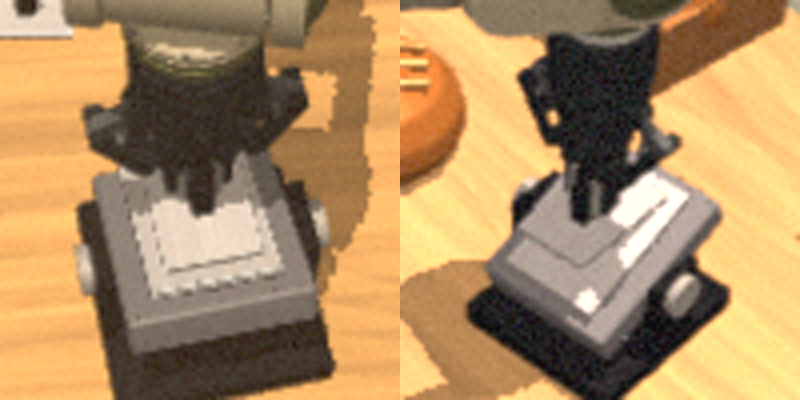

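View pics/w24.png

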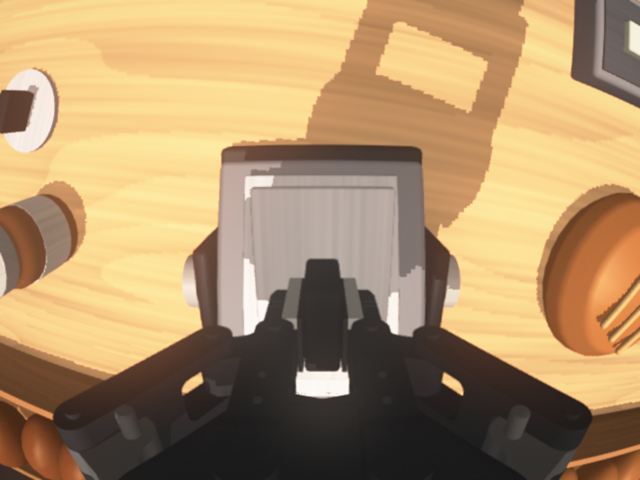

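>>> step_arm:
  commands:
    - [[0,0,0],0]
    - [[0,0,0],0]
  gripper: 0.72

```text
time_s: 18.9
eef_pos: [681.0, -16.4, 111.5]
ee_rot: [0.705, -0.05, 0.705, 0.05]
force: [0.8, 0.3, 4.2]
grip_width: 0.162
```

>>> step_arm:
  commands:
    - [[0,0,0],0]
    - [[0,0,0],0]
  gripper: 0.69

```text
time_s: 19.1
eef_pos: [681.0, -16.4, 111.5]
ee_rot: [0.705, -0.05, 0.705, 0.05]
force: [-0.2, 0.2, 3.4]
grip_width: 0.163
```

```bash
python3 look.py k25; python3 -c "
from h import *
w=capture('wrist'); cv2.imwrite('pics/w25.png',w['image'][130:400,190:460])"
```

```text
[680.9833552  -16.41302954 111.46448837] [-0.09904169 -0.40842324  2.56780459] [-0.04375025 -0.07413976 -0.04657912] 0.15799741697344966 19.2
```

View pics/w25.png

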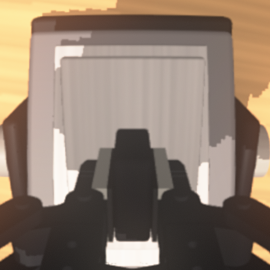

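>>> step_arm:
  commands:
    - [[0,0,0],0]
  gripper: 0.68

```text
time_s: 19.35
eef_pos: [680.9, -16.4, 111.4]
ee_rot: [0.705, -0.05, 0.705, 0.05]
force: [-0.9, -1.1, 3.4]
grip_width: 0.163
```

```bash
cat > lw.py <<'E'
from h import *
import sys
w=capture('wrist'); cv2.imwrite(f'pics/{sys.argv[1]}.png',cv2.resize(w['image'][130:400,190:460],None,fx=2,fy=2)); x=ctrl.sense(); print(x["eef_pos"],x["force"],x["wrist_torque"],x["grip_width"],x["time_s"])
g=cv2.cvtColor(w['image'],cv2.COLOR_BGR2GRAY).astype(float)
col=g[150:260,270:300].mean(1); print("edge rows",[(150+i,round(v)) for i,v in enumerate(np.diff(col)) if abs(v)>6])
E
python3 lw.py w26
```

```text
[680.92235668 -16.43631057 111.44590851] [-1.20634239 -1.48247403  2.45415205] [-0.01931464 -0.04418405  0.01680838] 0.15865230587015514 19.4
edge rows [(159, 14), (160, 19), (161, 11), (162, 6), (163, 6), (167, -8), (174, 23), (175, 25), (176, 9), (184, -8), (185, -19), (186, -15), (187, 12), (188, 18), (189, 10)]
```

>>> step_arm:
  commands:
    - [[0,0,0],0]
  gripper: 0.67

```text
time_s: 19.5
eef_pos: [680.7, -16.3, 111.0]
ee_rot: [0.705, -0.05, 0.706, 0.05]
force: [-0.6, 0.8, -0.7]
grip_width: 0.168
```

```bash
python3 lw.py w27
```

```text
[680.67151809 -16.31674223 110.86518311] [-0.48013318  0.72119637  0.56141803] [ 0.00269611  0.01547911 -0.01593716] 0.16759768891205776 19.55
edge rows [(159, 9), (160, 20), (161, 8), (170, 17), (171, 22), (172, 6)]
```

View pics/w27.png

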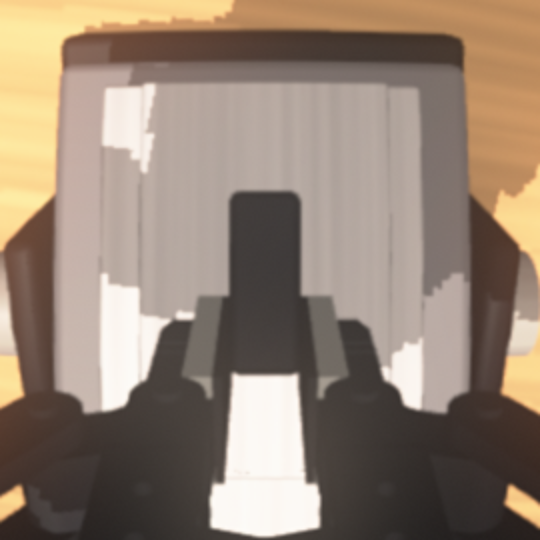

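>>> step_arm:
  commands:
    - [[0,0,0],0]
    - [[0,0,0],0]
  gripper: 1
  force: 25

```text
time_s: 19.75
eef_pos: [680.7, -16.3, 111.1]
ee_rot: [0.705, -0.05, 0.706, 0.05]
force: [-1.1, 0.2, -0.4]
grip_width: 0.152
```

```bash
python3 lw.py w28; python3 look.py k28
```

```text
[680.74310691 -16.36263818 111.1213402 ] [ 0.660865    0.47106411 -0.43204835] [ 0.03769219  0.03965179 -0.00168414] 0.15724515417893986 19.8
edge rows [(159, 8), (160, 20), (161, 8), (166, 14), (167, 22), (168, 13)]
[680.90985417 -16.33781456 111.19326157] [ 0.0118703  -0.01515448 -1.40472674] [-0.02383829 -0.00407103  0.00676706] 0.15832232618481268 19.9
```

View pics/w28.png

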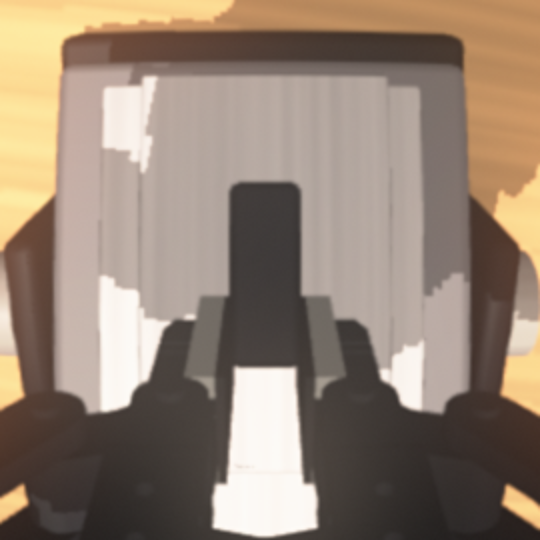

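View pics/k28.png

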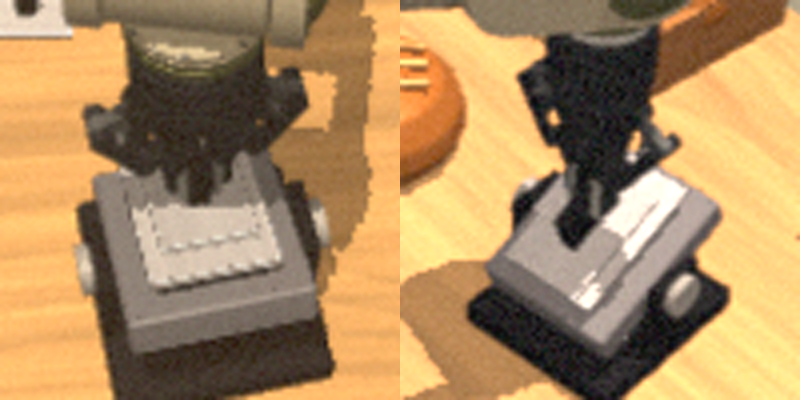

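```bash
cat > loc.py <<'E'
from h import *
th,ps=np.radians(21.45),np.radians(7.9)
ux=np.array([np.cos(th)*np.cos(ps),np.cos(th)*np.sin(ps),np.sin(th)]); uy=np.array([-np.sin(ps),np.cos(ps),0]); n=np.cross(ux,uy)
C=np.array([688.7,-17.4,106.6])
def onpad(c,uv,h,fish=False):
    v=ray(c,uv,fish); o=np.array(c["origin"]); t=((C+h*n-o)@n)/(v@n); q=o+v*t[:,None]-C; return np.c_[q@ux,q@uy]
E
python3 - <<'E'
from loc import *
w=capture("wrist"); s=capture("scene"); d=capture("side")
f=lambda u:np.array(u)/2+[190,130]
print("n",n)
print("pad low corners(wrist)",np.round(onpad(w,[f((103,87)),f((420,87))],0,True),1))
print("tag low corners(wrist)",np.round(onpad(w,[f((140,76)),f((387,76))],6,True),1))
crop(s,285,265,345,315,12,"s28.png"); crop(d,335,190,405,245,10,"d28.png")
E
```

```text
n [-0.36221856 -0.05026198  0.93073705]
pad low corners(wrist) [[-60.4 -39.9]
 [-60.6  41.1]]
tag low corners(wrist) [[-61.5 -29.3]
 [-61.7  31.5]]
```

View pics/s28.png

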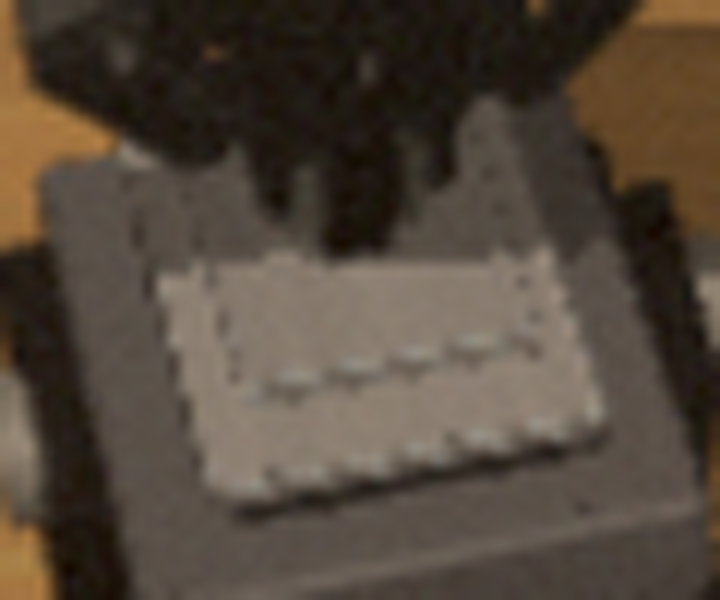

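View pics/d28.png

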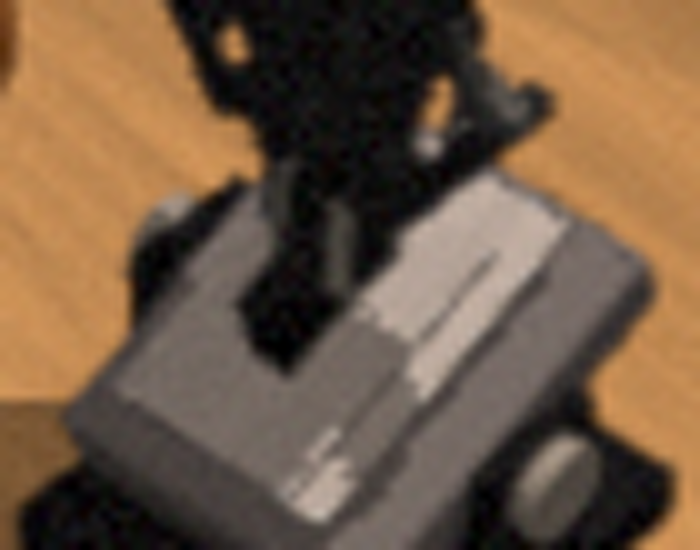

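```bash
python3 - <<'E'
from loc import *
s=capture("scene"); f=lambda u:np.array(u)/12+[285,265]
print("tag hi",np.round(onpad(s,[f((243,392)),f((535,345))],6),1)," pad hi",np.round(onpad(s,[f((222,490)),f((603,415))],0),1))
E
```

```text
tag hi [[ 38.  -28.5]
 [ 40.9  30.2]]  pad hi [[ 57.8 -36.9]
 [ 58.   39.8]]
```

>>> step_arm:
  commands:
    - [[-0.04,-0.01,0.12],0]
    - [[0.25,0.035,0.1],0]
    - [[0,0,0],0]
    - [[0,0,0],0]

```text
time_s: 20.5
eef_pos: [689.2, -15.4, 120.3]
ee_rot: [0.705, -0.05, 0.705, 0.05]
force: [-0.5, 0.3, -1.4]
grip_width: 0.154
```

```bash
python3 lw.py w29; python3 - <<'E'
from loc import *
s=capture("scene"); d=capture("side"); crop(s,285,265,345,315,12,"s29.png"); crop(d,335,190,405,245,10,"d29.png")
E
```

```text
[689.04660138 -15.40878122 120.06783966] [-0.06836676 -0.30367354 -1.46990061] [-0.02955858  0.02928706  0.03164559] 0.152949639060565 20.55
edge rows [(152, 8), (153, 29), (154, 22)]
```

View pics/w29.png

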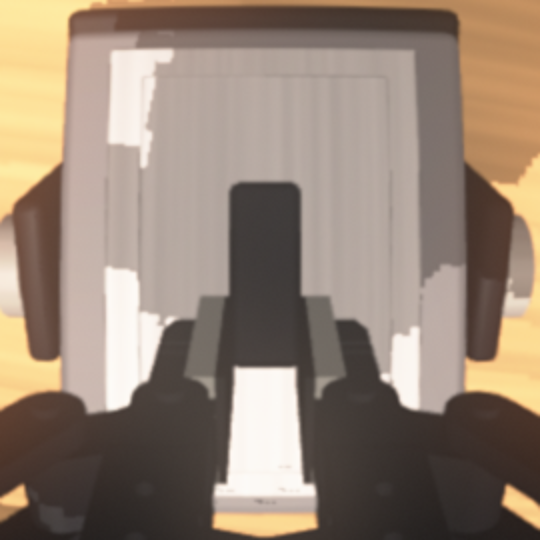

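View pics/s29.png

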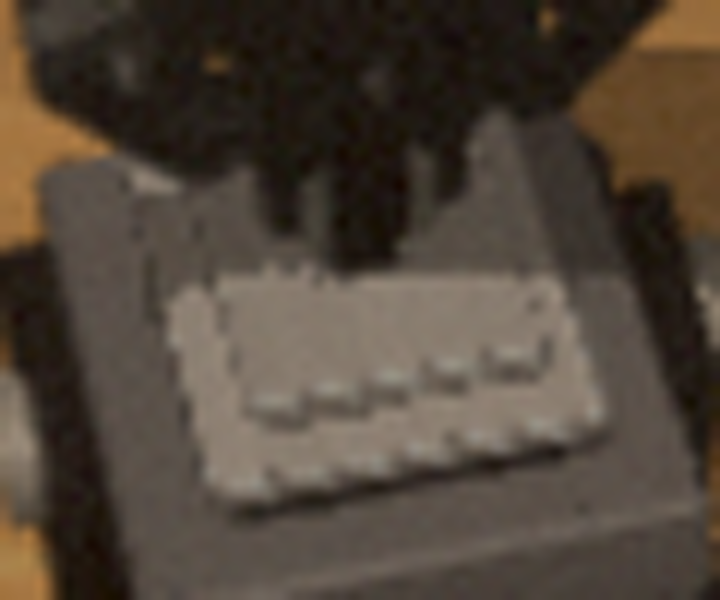

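View pics/d29.png

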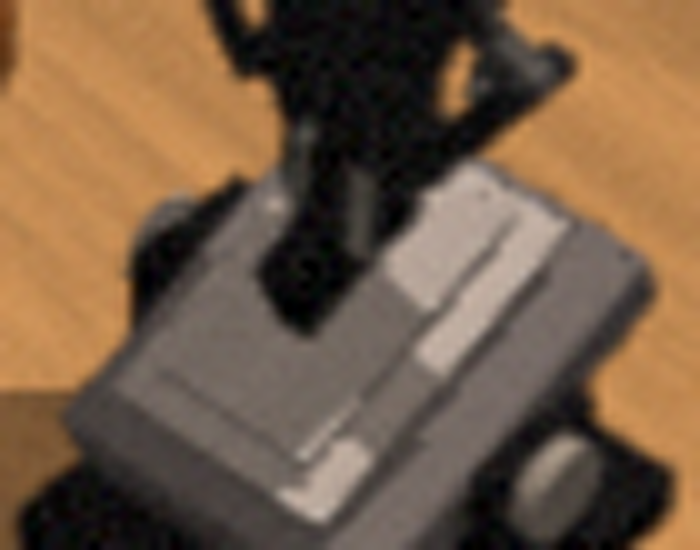

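```bash
python3 - <<'E'
from loc import *
w=capture("wrist"); s=capture("scene"); d=capture("side")
f=lambda u:np.array(u)/2+[190,130]; g=lambda u:np.array(u)/12+[285,265]; k=lambda u:np.array(u)/10+[335,190]
h=11.4
print("w pad low",np.round(onpad(w,[f((108,49)),f((415,49))],0,True),1),"tag low",np.round(onpad(w,[f((142,76)),f((388,76))],h,True),1))
print("s pad hi",np.round(onpad(s,[g((222,490)),g((603,415))],0),1),"tag hi",np.round(onpad(s,[g((255,408)),g((548,350))],h),1))
print("d pad low,low,hi",np.round(onpad(d,[k((115,388)),k((318,523)),k((568,222))],0),1),"tag",np.round(onpad(d,[k((158,372)),k((298,463)),k((515,212))],h),1))
print(ctrl.sense()["eef_pos"])
E
```

```text
w pad low [[-61.3 -40.4]
 [-61.6  41.1]] tag low [[-50.6 -29. ]
 [-50.8  31.6]]
s pad hi [[ 57.8 -36.9]
 [ 58.   39.8]] tag hi [[ 48.9 -27.6]
 [ 48.8  31.4]]
d pad low,low,hi [[-56.2  37.8]
 [-56.5 -39.8]
 [ 59.2 -39.8]] tag [[-48.2  24.5]
 [-48.1 -28.4]
 [ 49.5 -30.3]]
[689.22062669 -15.44778347 120.23147642]
```

>>> step_arm:
  commands:
    - [[0.045,-0.01,-0.116],0]
    - [[0,0,0],0]
    - [[0,0,0],0]

```text
time_s: 21.1
eef_pos: [691.1, -15.9, 115.4]
ee_rot: [0.705, -0.05, 0.705, 0.05]
force: [0.4, 0.1, -1.5]
grip_width: 0.155
```

>>> step_arm:
  commands:
    - [[0.018,0.0025,-0.046],0]
    - [[0,0,0],0]
    - [[0,0,0],0]

```text
time_s: 21.4
eef_pos: [691.9, -15.7, 113.9]
ee_rot: [0.705, -0.05, 0.705, 0.05]
force: [-1.6, -0.5, 0.5]
grip_width: 0.159
```

>>> step_arm:
  commands:
    - [[0.018,0.0025,-0.046],0]
    - [[0,0,0],0]
    - [[0,0,0],0]

```text
time_s: 21.7
eef_pos: [692.7, -15.6, 112.0]
ee_rot: [0.705, -0.05, 0.705, 0.05]
force: [-1.0, -0.1, 0.7]
grip_width: 0.154
```

```bash
python3 lw.py w30; python3 lw.py w30; python3 - <<'E'
from loc import *
s=capture("scene"); d=capture("side"); crop(s,285,265,345,315,12,"s30.png"); crop(d,335,190,405,245,10,"d30.png")
E
```

```text
[692.6966517  -15.6294647  112.10187913] [-0.89085262 -0.71359852  1.92903289] [-0.04542585  0.18134844  0.05933287] 0.15391195948377365 21.75
edge rows [(150, 24), (151, 7), (165, -10), (166, -6), (167, 8), (168, 10)]
[692.70258736 -15.62677539 112.10964173] [-0.8791205 -0.2660708  1.3605433] [-0.04924481  0.17490522 -0.03232697] 0.15329012795990238 21.8
edge rows [(150, 24), (151, 7), (165, -10), (166, -7), (167, 8), (168, 9)]
```

View pics/w30.png

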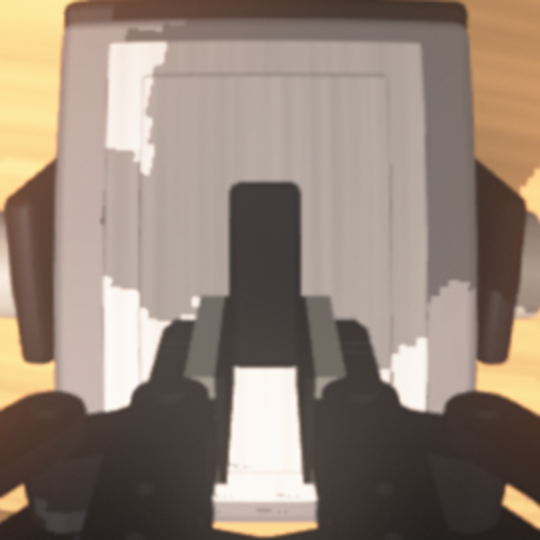

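View pics/d30.png

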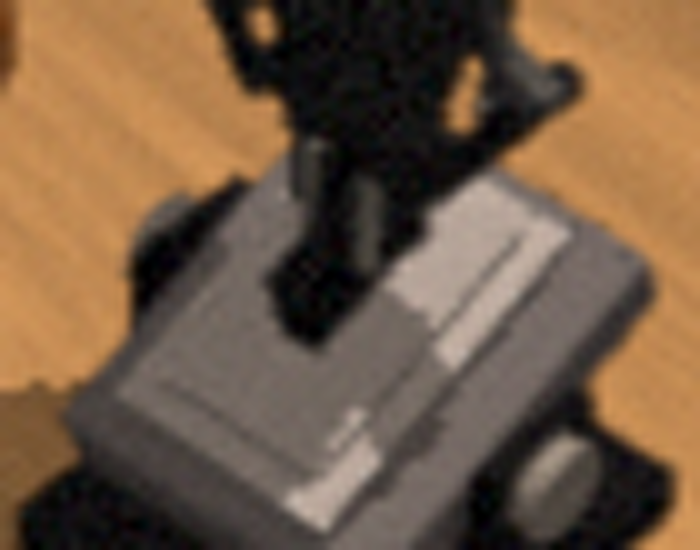

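```bash
cat > avg.py <<'E'
from h import *
F=[];T=[]
for i in range(14):
    capture("side"); x=ctrl.sense(); F.append(x["force"]);T.append(x["wrist_torque"])
F=np.array(F);T=np.array(T); print(x["eef_pos"],"F",F.mean(0).round(2),F.std(0).round(2),"T",T.mean(0).round(3),T.std(0).round(3),x["grip_width"],x["time_s"])
E
python3 avg.py
```

```text
[692.70558779 -15.62026735 112.01152358] F [-0.14 -0.68  2.01] [0.5  0.45 0.54] T [-0.051  0.078  0.006] [0.028 0.047 0.024] 0.15618251036444347 22.6
```

>>> step_arm:
  commands:
    - [[0.018,0.0025,-0.046],0]
    - [[0,0,0],0]
    - [[0,0,0],0]
  force: 20

```text
time_s: 22.9
eef_pos: [693.4, -15.5, 110.1]
ee_rot: [0.705, -0.05, 0.705, 0.05]
force: [-0.8, -0.4, 2.7]
grip_width: 0.156
```

```bash
python3 avg.py; python3 lw.py w31;  python3 - <<'E'
from loc import *
w=capture("wrist"); crop(w,215,135,425,285,3.8,"w31z.png") ; s=capture("scene"); crop(s,285,265,345,315,12,"s31.png"); d=capture("side"); crop(d,335,190,405,245,10,"d31.png")
E
```

```text
[693.3555508  -15.5165597  110.10473056] F [-0.82 -0.38  2.34] [0.62 0.48 0.41] T [-0.068  0.159  0.002] [0.036 0.022 0.029] 0.1576559821097373 23.6
[693.37061561 -15.52394135 110.14036997] [-0.73651705 -1.20199175  2.72501063] [-0.07106136  0.21801386  0.00518063] 0.15412911231560655 23.65
edge rows [(150, 27), (151, 11), (165, -10), (166, -7), (167, 8), (168, 10)]
```

View pics/w31z.png

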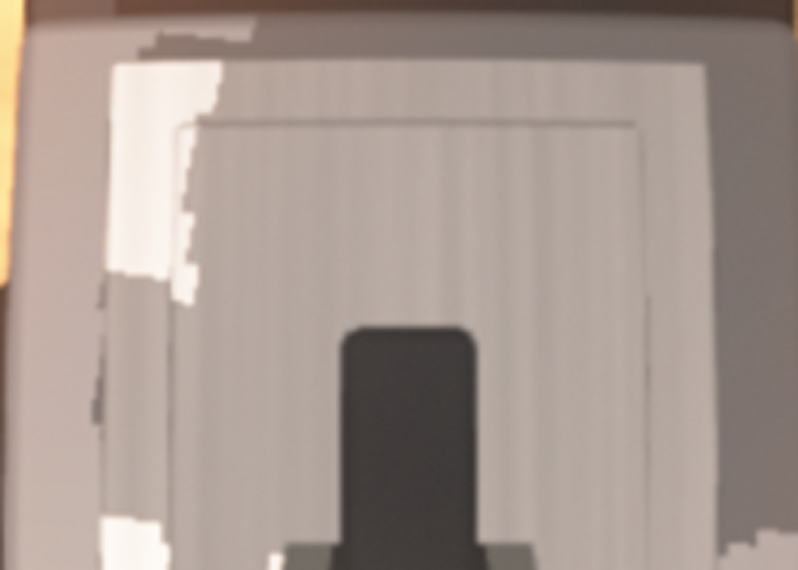

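View pics/s31.png

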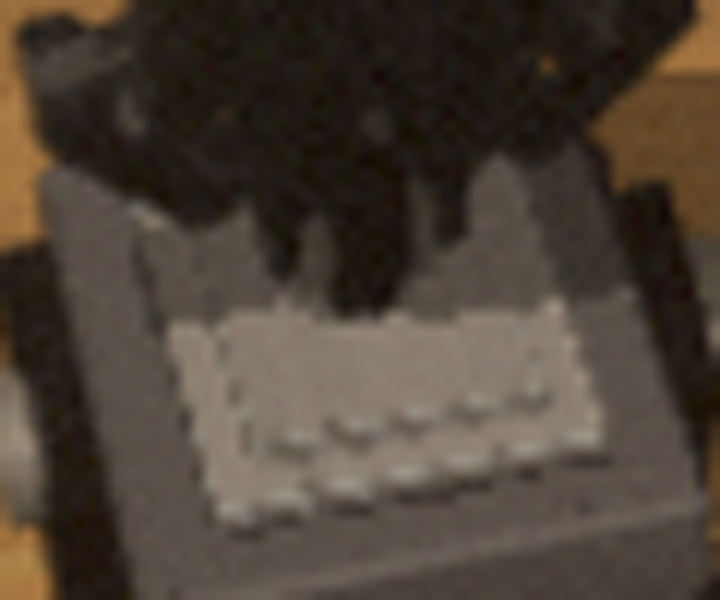

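View pics/d31.png

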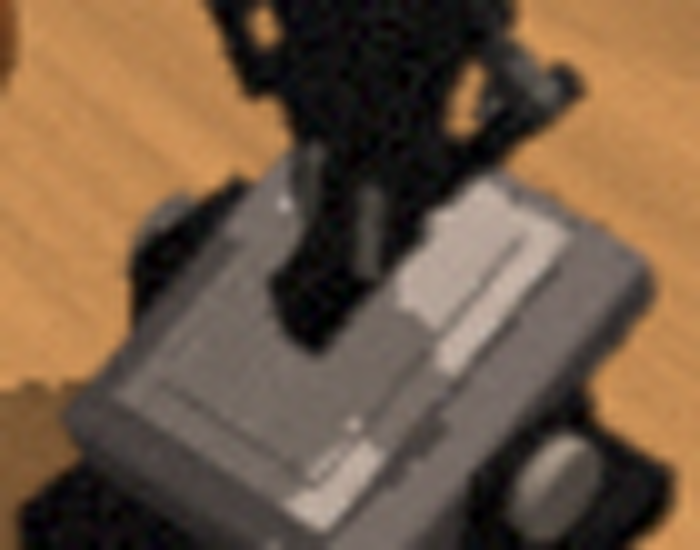

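```bash
python3 - <<'E'
from loc import *
w=capture("wrist"); g=cv2.cvtColor(w["image"],cv2.COLOR_BGR2GRAY).astype(float)
def prof(r,a,b): return g[r-2:r+3,a:b].mean(0)
for r in (175,185,210,215,225,235,245,255,262):
    L=prof(r,236,275); Rr=prof(r,375,420)
    print(r,"L dark min",[236+i for i in range(1,len(L)-1) if L[i]<L[i-1]-1 and L[i]<L[i+1]-1],"grad",[(236+i,round(v)) for i,v in enumerate(np.diff(L)) if abs(v)>7],"R",[375+i for i in range(1,len(Rr)-1) if Rr[i]<Rr[i-1]-1 and Rr[i]<Rr[i+1]-1],[(375+i,round(v)) for i,v in enumerate(np.diff(Rr)) if abs(v)>7])
crop(w,225,140,305,285,5,"zl.png"); crop(w,345,140,425,285,5,"zr.png")
E
python3 -c "
import cv2,numpy as np
a=cv2.imread('pics/zl.png');b=cv2.imread('pics/zr.png');h=np.hstack([a,b]);h=cv2.resize(h,(660,598));cv2.imwrite('pics/zz.png',cv2.convertScaleAbs(h,alpha=1.6,beta=-110))"
```

```text
175 L dark min [242, 261] grad [(243, 48), (244, 17), (259, -8), (264, -30), (265, -23)] R [] [(400, -19), (401, -22), (402, -9)]
185 L dark min [265] grad [(242, 19), (243, 36), (244, 11), (259, -8), (262, -18), (263, -27)] R [384] [(400, -10), (401, -24), (402, -18)]
210 L dark min [242, 259] grad [(240, -15), (241, -8), (242, 11), (243, 11), (259, 38), (260, 19), (265, -22), (266, -33), (267, -13)] R [404] [(401, -21), (402, -26)]
215 L dark min [259] grad [(239, -8), (240, -13), (242, 14), (243, 8), (258, -12), (260, 15), (261, 10), (262, 10), (265, -20), (266, -9)] R [385] [(384, -9), (385, 8), (401, -19), (402, -27)]
225 L dark min [242] grad [(240, -12), (242, 9), (243, 8), (258, -18), (260, 13)] R [385] [(383, -9), (385, 8), (401, -14), (402, -25), (403, -13)]
235 L dark min [241] grad [(239, -24), (240, -19), (241, 14), (242, 22), (243, 8), (258, -16), (260, 11)] R [385] [(383, -10), (384, -10), (385, 11), (386, 8), (401, -10), (402, -21), (403, -20)]
245 L dark min [259] grad [(238, -23), (239, -15), (241, 16), (242, 17), (258, -20), (260, 12)] R [385] [(401, -8), (402, -21), (403, -24)]
255 L dark min [242, 259] grad [(240, -11), (242, 8), (258, -16), (260, 9)] R [385] [(384, -7), (385, 9), (402, -19), (403, -29), (404, -8)]
262 L dark min [242, 249, 259] grad [(240, -9), (258, -15), (260, 7)] R [385, 405] [(402, -21), (403, -27)]
```

View pics/zz.png

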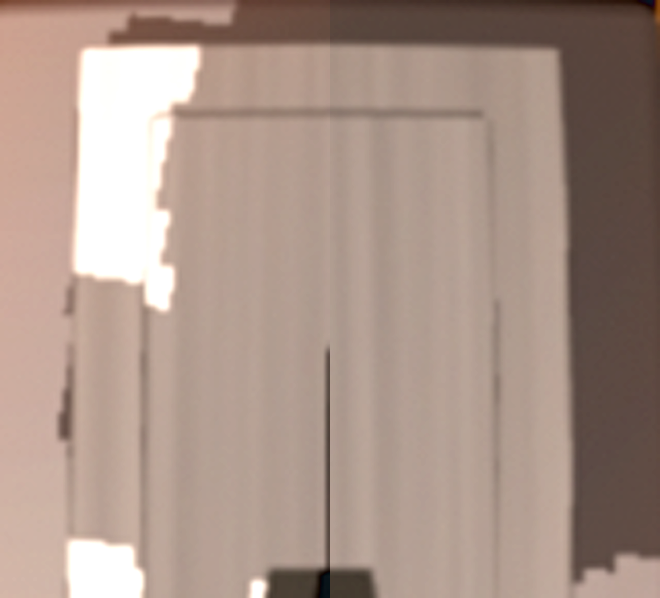

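```bash
cat > tilt.py <<'E'
from loc import *
def run(rows=range(176,268,3),show=True):
    w=capture("wrist"); g=cv2.cvtColor(w["image"],cv2.COLOR_BGR2GRAY).astype(float); g=cv2.GaussianBlur(g,(1,5),0,sigmaX=0.01,sigmaY=1.5)
    def sub(f,i):
        a,b,c=f[i-1],f[i],f[i+1]; den=a-2*b+c; return i+(0 if den==0 else .5*(a-c)/den)
    def dark(r,a,b):  # centre of local dip against median background
        p=g[r,a:b]; hp=p-(np.roll(p,3)+np.roll(p,-3))/2; hp=hp[3:-3]; i=int(np.argmin(hp)); 
        return (a+3+sub(hp,i) if 0<i<len(hp)-1 and hp[i]<-3 else None)
    def grad(r,a,b,s):
        d=s*np.diff(g[r,a:b]); i=int(np.argmax(d)); return (a+.5+sub(d,i) if 0<i<len(d)-1 and d[i]>5 else None)
    o=np.array(w["origin"])
    out={}
    for nm,W in (("tag",60.),("pad",80.)):
        P=[]
        for r in rows:
            if nm=="tag": L,R_=dark(r,251,270),dark(r,376,395)
            else: L,R_=grad(r,236,249,1),grad(r,396,410,-1)
            if L is None or R_ is None: continue
            a,b=ray(w,[(L,r),(R_,r)],True)
            # a*ta , b*tb with difference = W*uy : solve 3 eq lsq
            A=np.c_[b,-a]; t=np.linalg.lstsq(A,W*uy,rcond=None)[0]
            m=o+(a*t[1]+b*t[0])/2-C; P.append([r,L,R_,m@ux,m@uy,m@n])
        P=np.array(P); 
        if len(P)>4:
            k=np.polyfit(P[:,3],P[:,5],1); res=P[:,5]-np.polyval(k,P[:,3]); ok=abs(res)<2.5*res.std()+.2; k=np.polyfit(P[ok,3],P[ok,5],1)
            print(nm,"rows",ok.sum(),"u",P[ok,3].min().round(1),P[ok,3].max().round(1),"slope vs model deg",np.degrees(np.arctan(k[0])).round(2),"h at -40,-10",np.polyval(k,[-40,-10]).round(2),"res",res[ok].std().round(2),"lat",np.median(P[ok,4]).round(2))
        if show: print(np.round(P[::3],1))
run()
E
python3 tilt.py
```

```text
Traceback (most recent call last):
  File "tilt.py", line 28, in <module>
    run()
    ~~~^^
  File "tilt.py", line 3, in run
    w=capture("wrist"); g=cv2.cvtColor(w["image"],cv2.COLOR_BGR2GRAY).astype(float); g=cv2.GaussianBlur(g,(1,5),0,sigmaX=0.01,sigmaY=1.5)
                                                                                       ~~~~~~~~~~~~~~~~^^^^^^^^^^^^^^^^^^^^^^^^^^^^^^^^^^
cv2.error: OpenCV(4.12.0) :-1: error: (-5:Bad argument) in function 'GaussianBlur'
> Overload resolution failed:
>  - argument for GaussianBlur() given by name ('sigmaX') and position (3)
>  - argument for GaussianBlur() given by name ('sigmaX') and position (3)
```

```bash
sed -i 's/cv2.GaussianBlur(g,(1,5),0,sigmaX=0.01,sigmaY=1.5)/cv2.blur(g,(1,5))/' tilt.py; python3 tilt.py
```

```text
tag rows 25 u -44.8 -2.5 slope vs model deg 6.93 h at -40,-10 [-2.48  1.17] res 2.23 lat 0.58
[[ 1.820e+02  2.652e+02  3.836e+02 -4.480e+01  1.600e+00 -6.200e+00]
 [ 2.030e+02  2.652e+02  3.840e+02 -3.420e+01  1.800e+00 -7.300e+00]
 [ 2.120e+02  2.587e+02  3.849e+02 -2.810e+01  3.000e-01  3.200e+00]
 [ 2.210e+02  2.597e+02  3.849e+02 -2.400e+01  6.000e-01  1.100e+00]
 [ 2.300e+02  2.595e+02  3.850e+02 -1.970e+01  6.000e-01  1.200e+00]
 [ 2.390e+02  2.596e+02  3.850e+02 -1.540e+01  6.000e-01  6.000e-01]
 [ 2.480e+02  2.594e+02  3.849e+02 -1.110e+01  5.000e-01  5.000e-01]
 [ 2.570e+02  2.594e+02  3.850e+02 -6.800e+00  6.000e-01  3.000e-01]
 [ 2.660e+02  2.594e+02  3.849e+02 -2.500e+00  6.000e-01  1.000e-01]]
pad rows 30 u -47.8 -2.4 slope vs model deg -1.93 h at -40,-10 [-4.83 -5.83] res 0.45 lat 0.76
[[176.  243.6 401.2 -47.8   0.6  -4.7]
 [185.  243.4 401.7 -43.1   0.7  -4.7]
 [194.  242.8 402.1 -38.4   0.7  -4.3]
 [203.  242.5 402.1 -33.8   0.6  -4.7]
 [212.  242.8 402.2 -29.4   0.7  -5.4]
 [224.  243.  402.4 -23.4   0.8  -6.1]
 [233.  242.6 402.8 -18.8   0.8  -5.6]
 [242.  241.9 403.  -14.3   0.7  -4.9]
 [251.  242.6 403.3  -9.8   1.   -5.7]
 [260.  242.7 403.3  -5.4   1.   -6. ]]
```

```bash
python3 - <<'E'
from loc import *
w=capture("wrist"); o=np.array(w["origin"])
def dep(r,L,R_,W):
    a,b=ray(w,[(L,r),(R_,r)],True); t=np.linalg.lstsq(np.c_[b,-a],W*uy,rcond=None)[0]; m=o+(a*t[1]+b*t[0])/2-C; return np.round([m@ux,m@uy,m@n],2)
for a in [(169,261.4,383.1,60),(172,261.0,383.3,60),(185,260.9,384,60),(221,259.7,384.9,60),(239,259.5,385,60),(266,259.4,384.9,60),(153,244.2,400.2,80),(185,243.4,401.7,80),(233,242.5,402.8,80),(260,242.5,403.3,80)]: print(a,dep(*a))
g=cv2.cvtColor(w["image"],cv2.COLOR_BGR2GRAY)
for r in (168,170,174,178,190): print(r,g[r,254:270],g[r,378:390])
E
```

```text
(169, 261.4, 383.1, 60) [-49.99   0.49   0.05]
(172, 261.0, 383.3, 60) [-48.31   0.44   0.64]
(185, 260.9, 384, 60) [-41.76   0.61   0.62]
(221, 259.7, 384.9, 60) [-24.     0.59   1.17]
(239, 259.5, 385, 60) [-15.38   0.59   0.8 ]
(266, 259.4, 384.9, 60) [-2.48  0.58  0.11]
(153, 244.2, 400.2, 80) [-59.86   0.44  -4.14]
(185, 243.4, 401.7, 80) [-43.08   0.68  -4.73]
(233, 242.5, 402.8, 80) [-18.81   0.8   -5.54]
(260, 242.5, 403.3, 80) [-5.35  0.97 -5.82]
168 [240 241 242 243 243 243 237 227 219 216 218 217 202 178 163 159] [154 151 151 153 158 162 163 165 165 165 166 165]
170 [240 241 243 243 244 242 234 225 234 240 242 239 211 182 174 173] [170 168 167 167 163 158 159 164 164 165 165 166]
174 [240 242 243 244 244 243 234 229 235 241 236 206 182 176 175 172] [170 168 168 167 163 157 157 164 166 165 166 166]
178 [241 243 243 244 244 243 234 230 236 240 230 194 178 178 175 172] [170 169 168 168 164 157 157 164 166 166 166 166]
190 [243 244 244 245 245 243 235 231 222 199 191 189 181 176 173 171] [171 169 168 168 167 162 160 164 166 166 168 167]
```

>>> step_arm:
  commands:
    - [[0,0,0],0]
    - [[0,0,0],0]
  gripper: 0.69

```text
time_s: 24.2
eef_pos: [693.4, -15.5, 110.1]
ee_rot: [0.705, -0.05, 0.705, 0.05]
force: [-1.6, -1.2, 2.4]
grip_width: 0.156
```

```bash
python3 avg.py; python3 lw.py w32
```

```text
[693.35818574 -15.47564693 110.11628419] F [-1.08 -0.13  2.46] [0.56 0.51 0.45] T [-0.07   0.201 -0.002] [0.031 0.025 0.032] 0.16141135604535758 24.9
[693.34945902 -15.52470589 110.11760334] [-1.16724919  0.00799088  3.24447233] [-0.06971456  0.17749376  0.0327567 ] 0.1601728745510865 24.95
edge rows [(150, 27), (151, 10), (165, -10), (166, -7), (167, 8), (168, 10)]
```

>>> step_arm:
  commands:
    - [[0,0.025,0],0]
    - [[0,0,0],0]
  gripper: 1
  force: 25

```text
time_s: 25.15
eef_pos: [693.3, -14.6, 110.1]
ee_rot: [0.705, -0.05, 0.705, 0.05]
force: [-0.9, -1.5, 1.6]
grip_width: 0.161
```

```bash
python3 avg.py
```

```text
[693.34639536 -14.5314664  110.117565  ] F [-1.4  -1.91  2.42] [0.56 0.53 0.53] T [-0.338  0.242  0.025] [0.03  0.048 0.025] 0.15183375878757663 25.85
```

>>> step_arm:
  commands:
    - [[0,-0.04,0],0]
    - [[0,0,0],0]

```text
time_s: 26.05
eef_pos: [693.4, -15.7, 110.1]
ee_rot: [0.705, -0.05, 0.705, 0.05]
force: [-1.4, 1.7, 2.4]
grip_width: 0.163
```

```bash
python3 avg.py
```

```text
[693.35946003 -16.09041758 110.13300006] F [-1.31  1.48  2.06] [0.65 0.39 0.45] T [ 0.269  0.254 -0.022] [0.033 0.029 0.029] 0.1546573774685658 26.75
```

>>> step_arm:
  commands:
    - [[0,0.012,0],0]
    - [[0,0,0],0]

```text
time_s: 26.95
eef_pos: [693.4, -16.0, 110.2]
ee_rot: [0.705, -0.05, 0.705, 0.05]
force: [-1.4, -1.2, 3.0]
grip_width: 0.155
```

```bash
python3 avg.py; python3 - <<'E'
from loc import *
w=capture("wrist"); s=capture("scene"); d=capture("side"); crop(w,215,135,425,285,3.8,"w33z.png"); crop(s,285,265,345,315,12,"s33.png"); crop(d,335,190,405,245,10,"d33.png")
np.save("w33.npy",np.r_[w["origin"],w["orientation"]])
E
```

```text
[693.40432544 -15.66349762 110.16875841] F [-1.51 -1.65  2.25] [0.39 0.45 0.57] T [-0.312  0.249  0.009] [0.05  0.036 0.041] 0.1570566440479604 27.65
```

View pics/w33z.png

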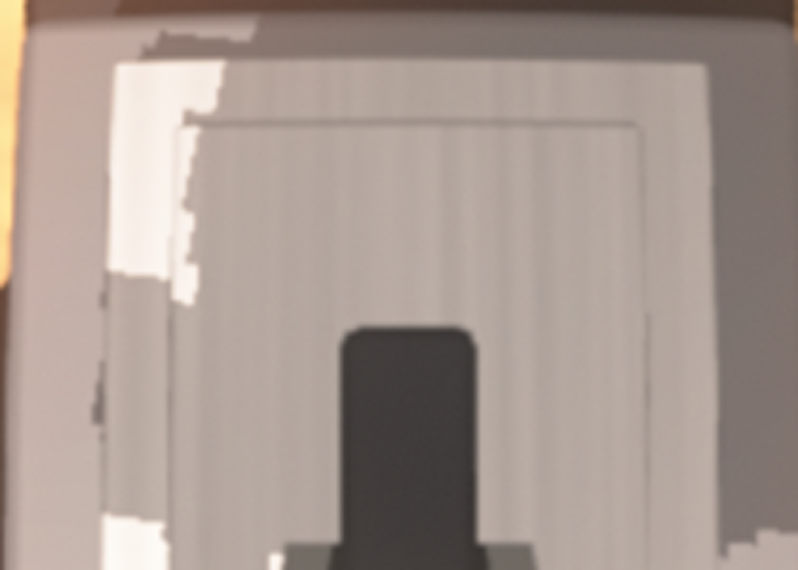

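View pics/s33.png

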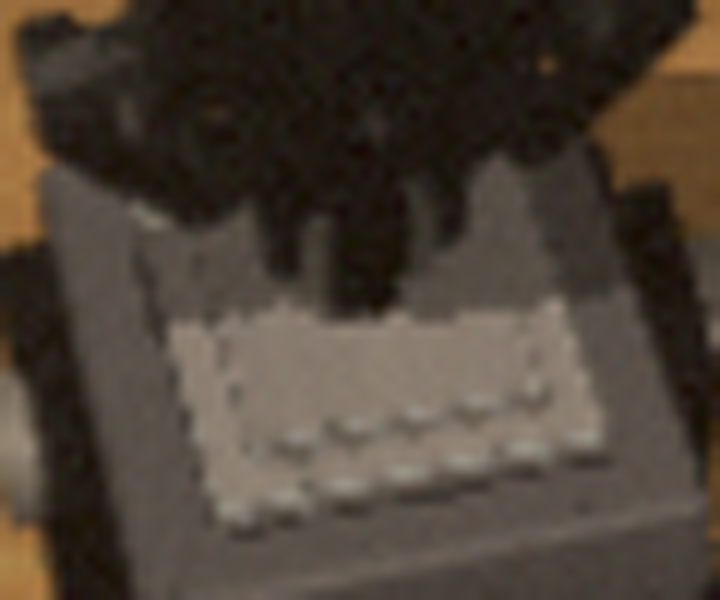

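View pics/d33.png

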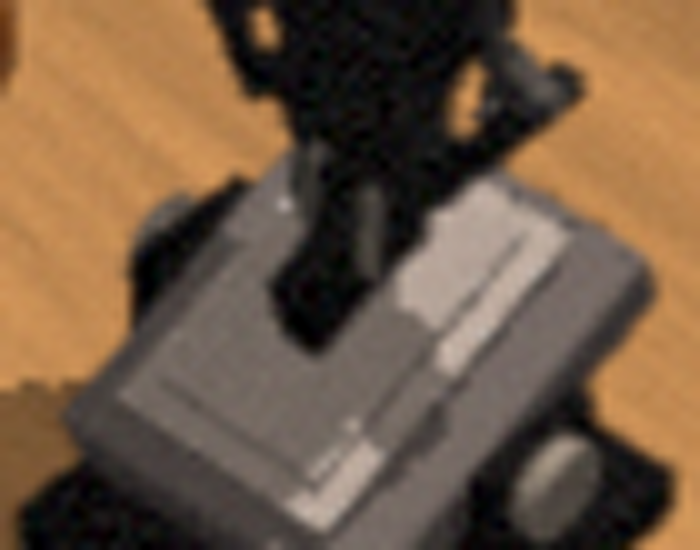

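```bash
python3 - <<'E'
from loc import *
w=capture("wrist"); s=capture("scene"); d=capture("side")
f=lambda u:np.array(u)/3.8+[215,135]; g=lambda u:np.array(u)/12+[285,265]; k=lambda u:np.array(u)/10+[335,190]
p=-5.6
print("w pad low",np.round(onpad(w,[f((113,62)),f((707,62))],p,True),1),"tag low",np.round(onpad(w,[f((178,122)),f((637,122))],p+6,True),1))
print("s pad hi",np.round(onpad(s,[g((225,515)),g((603,440))],p),1),"tag hi",np.round(onpad(s,[g((255,450)),g((548,395))],p+6),1))
print("d pad",np.round(onpad(d,[k((120,396)),k((322,530)),k((572,233))],p),1),"tag",np.round(onpad(d,[k((160,378)),k((310,476)),k((525,232))],p+6),1))
E
```

```text
w pad low [[-61.1 -39.8]
 [-61.4  41.2]] tag low [[-50.7 -29.4]
 [-50.9  30.1]]
s pad hi [[ 59.1 -37.1]
 [ 59.2  39.2]] tag hi [[ 49.  -28.7]
 [ 49.8  30.5]]
d pad [[-55.9  37.8]
 [-56.1 -39.6]
 [ 59.  -40.4]] tag [[-46.3  28.5]
 [-46.4 -28.7]
 [ 49.7 -31.5]]
```

>>> step_arm:
  commands:
    - [[0,-0.006,0],0]
    - [[0,0,0],0]
    - [[0,0,0],0]

```text
time_s: 28.25
eef_pos: [693.4, -15.6, 110.2]
ee_rot: [0.705, -0.05, 0.705, 0.05]
force: [-1.2, -0.2, 2.1]
grip_width: 0.155
```

```bash
python3 avg.py; python3 -c "
from h import *
s=capture('scene'); cv2.imwrite('pics/fin.png',s['image'])"
```

```text
[693.3934489  -15.69845839 110.14145005] F [-0.73  0.42  2.56] [0.56 0.52 0.45] T [0.1   0.168 0.007] [0.108 0.029 0.03 ] 0.1547120910364421 28.95
```

View pics/fin.png

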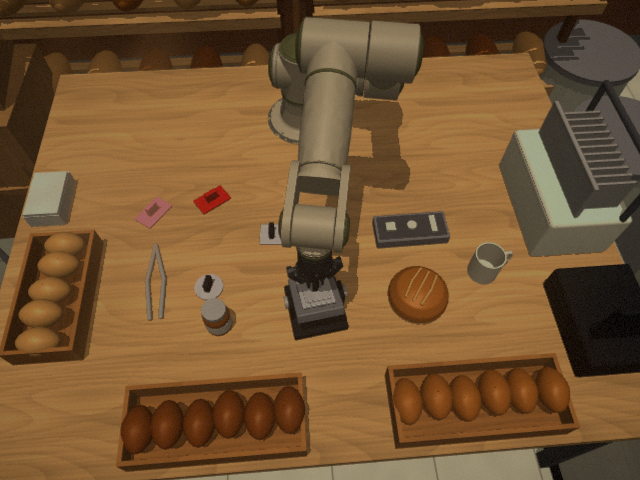

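```bash
python3 -c "
from rig import ticket
print(ticket.finish_job())"
```

```text
the job is handed in; nothing more can be done
None
```

I pressed the round, square and long keys in that order. The plain oblong tag is now gripped by its fin and pressed flat on the reader's pad, and the job was handed in at about 29 s.

- **Keys:** the peak readings were about 7 N on the round key, 5 N on the square and 9 N on the long bar. I lifted clear after each press. The round key had visibly come back up in the next view; I didn't look as closely at the other two.
- **Tag angle:** the pad measured a 21.4° slope at 7.9° yaw. The tool only turns about the vertical, so I touched the tag's upper edge on the pad, eased the grip so it dropped flat, and gripped again. It slid about 10 mm down the slope, so I lifted it, recentred it and pressed along the pad's normal.
- **Position:** all three cameras put the tag within about 0.7 mm of the pad's centre along the slope, and it is about as close sideways.
- **Press depth:** the contact force was about 4 N. Together with how far the tool moved, that puts the pad about 5.6 mm in, out of 12 mm.
- **Other items:** in the last scene picture, those in view looked unmoved; the arm hides the roll.

**Checks that disagreed:**
- **Fingertips:** they sit about 18 mm behind the reported TCP, not 11 mm ahead as stated, so I worked from contact.
- **Flushness:** one rough camera estimate of the tilt was uncertain by about 2°. The torque readings put the pressure near the tag's centre, which fits flat contact, so I relied on those.

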